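Fasten the draw latch on the paint case

TASK

Fasten the draw latch on top of the standing paint case so that it can be carried: hook the wire loop under the lip of the keeper on the lid, feeling for its height, then snap the lever down over centre until it lies flat on its rest and holds the lid drawn tight against the seal. Work gently - do not jam the loop onto the keeper or press the lid further open with it, and do not bear down on the lever once it is down - and leave the things standing around undisturbed.

Things in the scene. Friction and masses are not known exactly. Their poses are not given: they have to be found in the camera images.
- case: Wooden paint case standing upright on its hinge edge, fixed: 320 mm wide (its y), 180 mm tall, 124 mm thick (x -62 mm, back of the body, to +62 mm, outside of the lid). Origin on the table under the middle; x points from the body half to the lid half, z up. Seam between body and lid at x = +20 mm. A plain steel draw latch sits in the middle of the flat top. All x, y, z below are along these axes.
- case_top (a point): Middle of the case's flat top (x = 0, y = 0, 180 mm up). The latch is in line with it along x; its base stands on a wooden packing block 8 mm thick. Nothing else stands on the top.
- lid (a joint): Swing of the lid about its hinge at the foot of the seam. 0: its grey felt seal just touches the body; positive: ajar (0.01 rad is 1.8 mm at the top). Starts 2 to 6 mm ajar and stays where left: the stiff hinge gives way to about 2 N along x at the top edge, and when the keeper is pressed down with more than about 12 N the lid swings open. The latch itself draws it to 0.
- shell (a joint): How far the lid's wooden shell is pressed into its felt seal, about the same hinge: 0 relaxed, negative squeezed. The fastened latch squeezes it to between -0.009 and -0.016 (1.7 to 3 mm at the top), and the seal then pushes back with 9 to 17 N at the top edge (most on the way: 24 N).
- keeper: Keeper on the lid's top edge: a steel hook screwed down on a stack of shims whose height is not known. Origin: the seat, where the bar's centre lies when hooked and resting on the hook's floor, for the middle shim height, 10.2 mm above the lid's top; the true seat (floor, post and lip together) is up to 3.5 mm higher or lower: find it by feel. x points away from the latch.
- hook_lip (a point): Point over the keeper's seat for the middle shim height, mid-thickness of the lip, 5.1 mm above the seat. True hook, from its own seat: floor 2.7 mm below, 20 mm wide, reaching to x = 13 mm; post face at x = -2.5 mm; lip 14 mm wide over the seat, 3.85 to 6.35 mm up, its blunt nose at x = 2.25 mm.
- hook_mouth (a point): Where the bar's centre clears the nose for the middle shim height: 5 mm beyond the seat along x. From the floor there, drawn back towards the latch, the bar slips under the lip with 1.5 mm to spare in height. Carried higher it runs onto the nose or rides over the lip and holds nothing.
- loop: Wire loop (bail) of 5 mm round steel: two legs 41 mm long, 36 mm over the outsides, 26 mm inside, joined at the end by a bar. Origin midway between the legs on its pin on the lever; x points along the legs to the bar. Light hinge friction: it keeps its angle to the lever where left. At the start it slants up towards the keeper. It can be gripped across the outsides of its legs.
- loop_bar (a point): Centre of the loop's bar (5 mm thick, along the case's y), 41 mm from the loop's pin.
- lever (a joint): Lever angle: 0 closed, flat on its rest, pointing to the case's back (-x); pi/2 upright; 1.8 to 2.1 at the start, leaning to the lid; at most 2.75. Light friction. Drawing the loop towards the latch swings the lever upright; drawing it away lays it to the lid. Hooked, pushing it down takes some 1 to 4 N at the tip, most near 0.9; below about 0.2 it is over centre and snaps down.
- lever_pivot (a point): Axis of the lever (along y), fixed to the case at x = 2 mm, 21 mm above the top. The loop's pin is on the lever 12 mm from this axis towards the tip (and 1 mm below, seen closed).
- lever_tip (a point): Outer face of the lever at its curled tip, 44 mm from the pivot, in the middle of its 22 mm width. The broad outer face (upper side when closed) lies 6 mm from the line pivot to tip; upright, it looks towards the lid.
- lever_rest: Small rest, 6 x 22 mm, on the latch's base plate, on which the closed lever lies. Origin on its top face, 30 mm behind the pivot, 15 mm above the case's top.
- brush_pot: Terracotta-coloured pot, 100 mm across the rim and 125 mm tall, with brushes standing in it to about 300 mm. Origin at the centre of its underside. A bystander near the case: not to be moved.
- spray_can: Spray can, 66 mm across, 200 mm tall, standing. Origin at the centre of its underside. A bystander near the case: not to be moved.
- tape_roll: Roll of tape lying flat, 100 mm across, 25 mm tall. Origin at the centre of its underside. A bystander near the case: not to be moved.
- tube_a: Paint tube lying on the table, 112 x 30 x 18 mm. Origin at the centre of its underside. A bystander near the case: not to be moved.
- tube_b: Second paint tube, the same size. Origin at the centre of its underside. A bystander near the case: not to be moved.
- staple_gun: Heavy staple gun lying on its side, about 150 x 110 x 30 mm. Origin at the centre of its underside. A bystander near the case: not to be moved.
- flat_brush: Flat brush lying on the table, 200 mm long, 20 mm thick. Origin at the centre of its underside. A bystander near the case: not to be moved.

How it is judged:
On the way:
1. the loop's bar is hooked under the keeper's lip, the lever still up (x of loop_bar in the frame of keeper between -0.0025 and 0.0025 m and z of loop_bar in the frame of keeper below 0.0057 m and value of joint lever above 0.6 rad), for 0.2 s.
At the end, for the whole second after the job is handed in: The loop's bar is still under the keeper's lip (within 2.5 mm of its seat along x and less than 5.7 mm above its middle height), the lever lies on its rest (less than 0.07 rad), the lid is shut (less than 0.004 rad) and squeezes its seal (below -0.004 rad) (x of loop_bar in the frame of keeper between -0.0025 and 0.0025 m and z of loop_bar in the frame of keeper below 0.0057 m and value of joint lever below 0.07 rad and value of joint lid below 0.004 rad and value of joint shell below -0.004 rad); the robot touches nothing.
It fails at once if the keeper is loaded with more than 35 N (loop jammed or forced onto it) (contact force between keeper and anything else above 35 N).
It fails at once if the lever is forced onto its rest with more than 40 N (contact force between lever_rest and anything else above 40 N).
It fails at once if the lid is pressed open more than 0.05 rad (9 mm at its top) (value of joint lid above 0.05 rad).
It fails at once if a bystander is moved more than 30 mm (distance of any of brush_pot, spray_can, tape_roll, tube_a, tube_b, staple_gun, flat_brush from where it was at the start of the episode above 0.03 m).
It also fails if it takes over 59 s, if anything falls off the work surface, if the arm or the gripper's body presses on something with over 40 N, if the wrist force passes 120 N, or if a joint passes its speed limit or range.

ROBOT

A 7-joint arm with a two-finger parallel gripper is mounted at the origin on the work surface. World frame = base frame: x ahead of the robot, y to its left, z up, the work surface at z = 0. Lengths are in m, angles in rad, forces in N, time in s.
With the tool pointing down it reaches from about 0.4 to 0.85 m from the base axis. Payload 4.5 kg.
Tool frame: the origin (TCP) lies midway between the tips of the shut fingers; the grasp point (between the pads) lies 19 mm behind it; z points along the fingers, y is the direction in which the jaws open and shut (so a half turn about z gives the same grasp; the last joint's range is limited). The gripper opens to 88 mm and grips with 3 to 60 N. Pads are 18 mm wide; open, the fingers measure 123 mm over their backs; the gripper's body (75 mm by 187 mm) begins 45 mm behind the grasp point.
Start: joints at [1.341, 0.689, -0.195, 1.565, 0.157, 0.902, -0.215], TCP at [0.163, -0.603, 0.204] pointing down, gripper open.
Joint ranges: [-3.01, 3.01], [-0.46, 2.08], [-1.47, 1.51], [0.13, 2.56], [-1, 4.14], [0.04, 2.09], [-2.66, 2.66]. Speed limits (rad/s): [2.57, 2.57, 3.14, 3.14, 3.14, 3.14, 3.14].

INTERFACE

Orientations are given as a unit quaternion [x, y, z, w].
In Python, from plant import r gives the robot as it stands. The module is installed in compiled form; this text tells all that it offers.
- The arm moves only by the tool carry_out, never from a script. Its argument "commands" is a list of rows, each a list of 6 numbers: the shift along the tool's x, y, z in m, then the turn, a rotation vector about the tool's x, y, z in degrees. In form: [[dx, dy, dz, wx, wy, wz], ...]. A call has 1 to 12 rows; each row is the pose to reach, as a shift and turn from the pose commanded when the call began, along the tool's axes at that moment; what a row does not reach only later rows make up. A row lasts 1/10 s, in which the tool goes at most 50 mm and 8.59 degrees, less where a joint would pass 70% of its speed; a pose out of reach is approached as far as the arm can. A call with a gripper value outside its range is refused whole. "fingers" is the closure in counts, from 0 (fully open) to 255 (shut), set as the call begins (left out, the last holds). The fingers move at their own pace and stop on an object; "grip_force" is the grip in N (left out, the last holds). Time passes only in rows, so rows that repeat a pose let the fingers close. It gives the time, the measured TCP pose, the force and the opening at its end, in the units of the state.
- r.get_state(): the state, without advancing time (a new reading comes with each control period).
- r.snapshot(name): name is "scene" or "top" or "wrist"; returns a dict with "img" (420x560x3 uint8, blue, green, red), "intrinsics" (3x3 intrinsics, pixels), "k1" (the pictures are not rectified: a ray, as slopes to the right and down, at radius r is drawn at 1 + k1 r^2 times it, then the intrinsics apply), "extrinsics" (4x4, takes a point from camera to world coordinates); the wrist camera has in their place "tool_from_camera" (4x4, takes a point from camera to tool coordinates, whose origin is the TCP and whose axes are the flange's). Camera axes: x right, y down, z forward; pixel columns grow to the right and rows downward; lengths in m; the calibration is good to about 2 mm. A picture is of the moment at which its call begins: read the wrist's pose just before it. There is no depth.
- r.finish_job(): hands the job in, once; it reports no verdict.
Trained networks look in a picture, given as the dict that the camera call returned (one of the last four; its "shot" number tells which), for a name from the list of things; names that differ only in an ending like _2 or _b are one class to them, and where a whole thing is asked for, a point or a joint stands for the part that bears it (a point fixed in the world has none). Each returns a list of dicts, best first, with "p" (0 to 1); they miss things now and then, are a little off and sometimes report something else, mostly with a low value. They report only what shows in the picture. A call takes as long as a camera call.
- r.spot_in(picture, label): "xyz" ([x, y, z] in m, in world coordinates, good to about 4 mm: the middle of the surface that is visible of it).
- r.spot_point(picture, label): "xyz" ([x, y, z] in m, in world coordinates, good to about 4 mm: a listed point, or the origin of a listed thing).
The state is a dict: "clock": time; "q": joint angles; "qd": joint speeds; "joint_torque": joint torques, N m; "tool_pos": TCP position; "eef_rot": TCP orientation; "contact_force": force on the tool from outside, world axes, zero at the start; "moment": the same for the moment, N m; "opening": opening from 0.0 (shut) to 1.0 (fully open).
Only numpy, scipy, OpenCV 4.12 (cv2) and the standard library are available. Lean on these libraries where they do the work, as an engineer would, in place of code of your own. Each camera call takes 0.05 s, during which the arm holds its last target.

## Working session

There is one attempt and no reset: what is moved stays moved. The work goes in short steps, Python scripts to look and compute and a tool call to move; the robot and the scene stay as the last step left them, time stands still between calls to the robot, and variables do not carry over. Pictures are saved under pics/ and viewed, and the job is handed in when it is done.

Besides the shell and the picture viewer there is one more tool, called after "Request:" by a JSON object that holds its "method" and its "body". carry_out: Moves the arm, as the interface text tells. Its arguments: {"type":"object","properties":{"commands":{"type":"array","items":{"type":"array","items":{"type":"number"}}},"fingers":{"type":"number"},"grip_force":{"type":"number"}},"required":["commands"]}

```bash
ls; mkdir -p pics
cat > h.py <<'E'
import numpy as np, cv2
from scipy.spatial.transform import Rotation as R
from plant import r
def snap(n,f):
    s=r.snapshot(n); cv2.imwrite('pics/'+f+'.png',s['img']); return s
def st():
    s=r.get_state(); print('t',round(s['clock'],2),'pos',np.round(s['tool_pos'],4),'q',np.round(s['eef_rot'],4),'F',np.round(s['contact_force'],2),'M',np.round(s['moment'],2),'op',round(s['opening'],3)); return s
E
python3 - <<'E'
from h import *
s=st()
print(R.from_quat(s['eef_rot']).as_matrix().round(3))
for n in ['scene','top']:
    p=snap(n,n+'0')
    print(n,p['k1'],p['extrinsics'].round(3).tolist())
    for l in ['case_top','keeper','hook_lip','hook_mouth','loop_bar','lever_pivot','lever_tip','loop','lever_rest','case','brush_pot','spray_can']:
        o=r.spot_point(p,l)
        print(l,[(np.round(a['xyz'],4).tolist(),round(a['p'],2)) for a in o[:2]])
E
```

```text
pics
t 0.0 pos [ 0.1627 -0.6027  0.2027] q [ 9.913e-01  1.316e-01 -2.000e-04 -9.000e-04] F [0.28 0.58 0.53] M [-0.02 -0.07  0.02] op 0.999
[[ 0.965  0.261 -0.001]
 [ 0.261 -0.965  0.002]
 [-0.    -0.002 -1.   ]]
scene -0.1451986595748789 [[-0.214, 0.844, -0.493, 1.208], [0.977, 0.187, -0.104, 0.149], [0.005, -0.503, -0.864, 1.279], [0.0, 0.0, 0.0, 1.0]]
case_top [([0.5379, -0.098, 0.181], 0.67)]
keeper [([0.5401, -0.0999, 0.2065], 0.56), ([0.5725, -0.096, 0.1889], 0.51)]
hook_lip [([0.5731, -0.0923, 0.1918], 0.46), ([0.5353, -0.0956, 0.2041], 0.26)]
hook_mouth [([0.577, -0.0902, 0.192], 0.49)]
loop_bar [([0.5802, -0.0879, 0.228], 0.48), ([0.5347, -0.0956, 0.2016], 0.42)]
lever_pivot [([0.5348, -0.0988, 0.2028], 0.84)]
lever_tip [([0.5598, -0.0927, 0.2393], 0.49)]
loop [([0.544, -0.1001, 0.2084], 0.64), ([0.536, -0.0957, 0.0012], 0.48)]
lever_rest [([0.5595, -0.0908, 0.2377], 0.66), ([0.5109, -0.1039, 0.1953], 0.51)]
case [([0.5356, -0.0994, 0.0009], 0.86)]
brush_pot [([0.4674, 0.1603, 0.0003], 0.84), ([0.5803, -0.0854, 0.2273], 0.45)]
spray_can [([0.4715, 0.1589, 0.0013], 0.66), ([0.
[... 214 characters left out ...]
, ([0.6498, 0.0654, 0.0026], 0.47)]
keeper [([0.5686, -0.0916, 0.1899], 0.55)]
hook_lip [([0.4079, -0.2158, 0.001], 0.43), ([0.5752, -0.0907, 0.1965], 0.42)]
hook_mouth [([0.5748, -0.0914, 0.1933], 0.63)]
loop_bar [([0.5799, -0.0962, 0.2225], 0.64), ([0.5388, -0.1009, 0.202], 0.53)]
lever_pivot [([0.5383, -0.0994, 0.2019], 0.81), ([0.6508, 0.0659, 0.0042], 0.73)]
lever_tip []
loop [([0.5354, -0.1013, 0.2137], 0.48), ([0.6515, 0.0634, 0.0022], 0.37)]
lever_rest [([0.5092, -0.1022, 0.1973], 0.59)]
case [([0.5652, -0.3245, 0.001], 0.73)]
brush_pot [([0.4701, 0.1626, -0.0007], 0.7), ([0.6376, -0.3893, -0.0018], 0.59)]
spray_can [([0.6375, -0.385, -0.0031], 0.6), ([0.6504, 0.0641, 0.0023], 0.25)]
```

View pics/scene0.png

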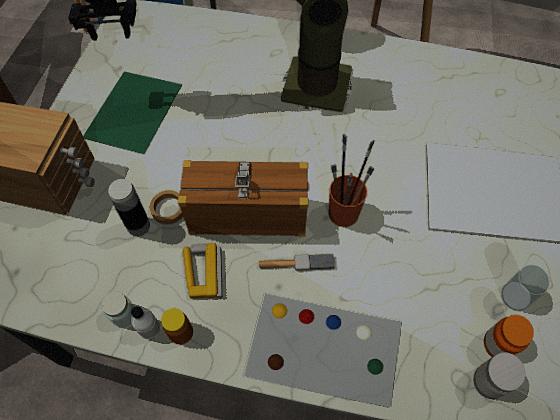

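View pics/top0.png

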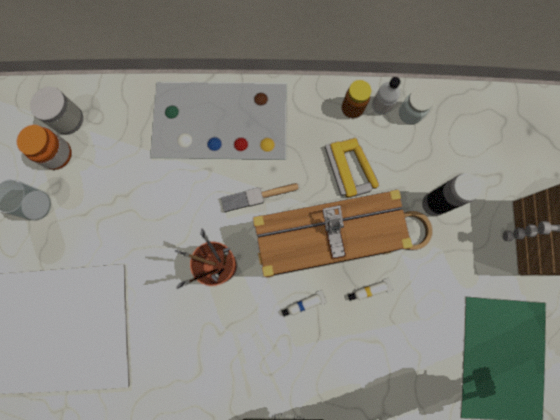

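The scene view shows the case in the middle with its lid facing away from the robot, the latch near (243,180) and the pot at (347,200). The can and tape are at the other end. In the top view the latch is near (335,225) and the case is slightly yawed. I'll refine the pose next.

Run:
```python
from h import *
a=cv2.imread('pics/top0.png')
c=cv2.resize(a[170:290,240:430],None,fx=4,fy=4,interpolation=cv2.INTER_CUBIC); cv2.imwrite('pics/topz.png',c)
a=cv2.imread('pics/scene0.png')
c=cv2.resize(a[145:245,170:320],None,fx=5,fy=5,interpolation=cv2.INTER_CUBIC); cv2.imwrite('pics/scz.png',c)
```

```text
(no output)
```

View pics/topz.png

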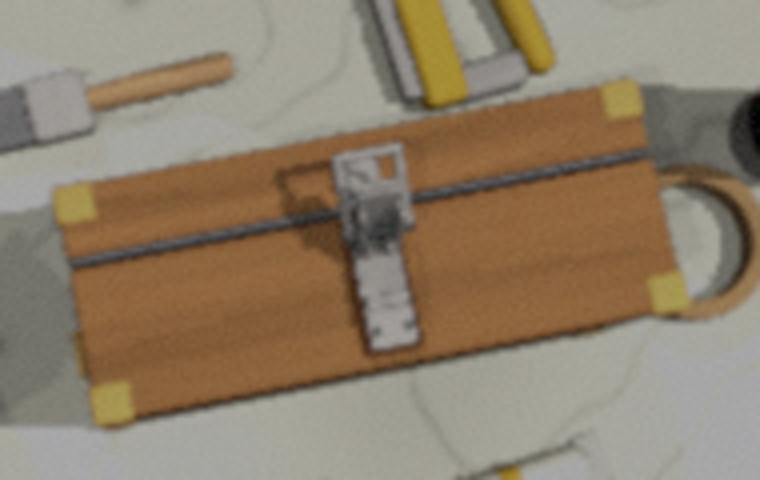

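View pics/scz.png

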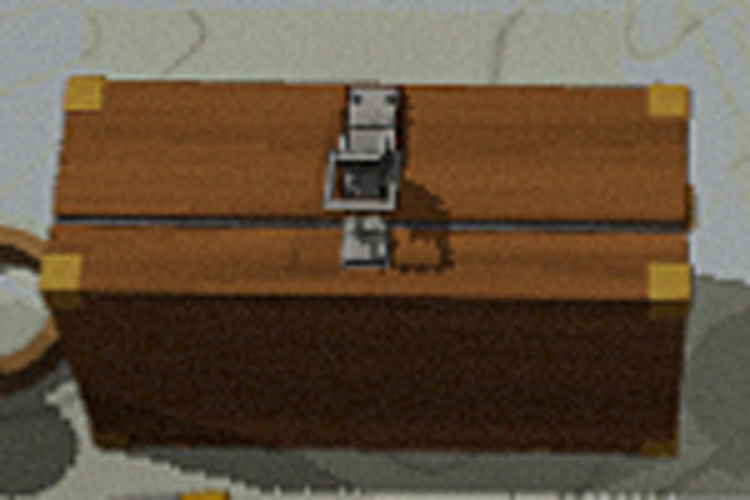

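```bash
cat >> h.py <<'E'
def ray(p,u,v,T=None):
    K=np.array(p['intrinsics']);k=p['k1']
    d=np.array([(u-K[0,2])/K[0,0],(v-K[1,2])/K[1,1]]);x=d.copy()
    for _ in range(20): x=d/(1+k*(x@x))
    T=np.array(p['extrinsics']) if T is None else T
    return T[:3,3],T[:3,:3]@np.r_[x,1]
def proj(p,X,T=None):
    K=np.array(p['intrinsics']);T=np.array(p['extrinsics']) if T is None else T
    c=T[:3,:3].T@(np.asarray(X)-T[:3,3]);x=c[:2]/c[2];x=x*(1+p['k1']*(x@x))
    return K[0,0]*x[0]+K[0,2],K[1,1]*x[1]+K[1,2]
def atz(p,u,v,z,T=None):
    o,d=ray(p,u,v,T);return o+d*(z-o[2])/d[2]
def Twrist(p,s):
    T=np.eye(4);T[:3,:3]=R.from_quat(s['eef_rot']).as_matrix();T[:3,3]=s['tool_pos'];return T@np.array(p['tool_from_camera'])
E
python3 - <<'E'
from h import *
p=r.snapshot('top'); A=[atz(p,240+u/4-.4,170+v/4-.4,.18) for u,v in [(95,422),(690,310),(55,188),(638,80)]]
q=r.snapshot('scene'); B=[atz(q,170+u/5-.4,145+v/5-.4,.18) for u,v in [(688,88),(68,78),(690,298),(42,290)]]
for C in (A,B):
    C=np.array(C);print(C.round(4).tolist())
    print(np.linalg.norm(C[0]-C[1]),np.linalg.norm(C[2]-C[3]),np.linalg.norm(C[0]-C[2]),'back mid',(C[0]+C[1])[:2]/2,'lid mid',(C[2]+C[3])[:2]/2)
    for a,b in((0,1),(2,3)):
        d=C[a]-C[b];print('yaw',np.degrees(np.arctan2(-d[0],d[1])))
E
```

```text
[[0.4441, 0.0458, 0.18], [0.5059, -0.2685, 0.18], [0.5667, 0.0694, 0.18], [0.6307, -0.245, 0.18]]
0.3203041335287871 0.3208259408070565 0.12489225406118598 back mid [ 0.47499133 -0.11138087] lid mid [ 0.59870469 -0.08780254]
yaw 11.117594088192568
yaw 11.491469021133197
[[0.4435, 0.0476, 0.18], [0.5064, -0.2673, 0.18], [0.5663, 0.0726, 0.18], [0.631, -0.2401, 0.18]]
0.321067791340329 0.31929407088737805 0.1253142262807904 back mid [ 0.47494319 -0.10983727] lid mid [ 0.5986571  -0.08372565]
yaw 11.299288840368055
yaw 11.70081708157993
```

Request:
{"method": "carry_out", "body": {"commands": [[0,0,-0.05,0,0,0],[0.03,-0.02,-0.1,0,0,0],[0.07,-0.05,-0.116,0,0,0],[0.11,-0.08,-0.116,0,0,3.7],[0.15,-0.11,-0.116,0,0,3.7],[0.19,-0.14,-0.116,0,0,3.7],[0.23,-0.17,-0.116,0,0,3.7],[0.27,-0.2,-0.116,0,0,3.7],[0.31,-0.23,-0.116,0,0,3.7],[0.35,-0.26,-0.116,0,0,3.7],[0.39,-0.29,-0.116,0,0,3.7],[0.42,-0.312,-0.116,0,0,3.7]]}}

```text
clock: 2.6
tool_pos: [0.4881, -0.1908, 0.3198]
eef_rot: [0.995, 0.1, 0.0, 0.0]
contact_force: [0.7, -0.8, 0.6]
opening: 1.002
```

Run:
```python
from h import *
s=st()
p=snap('wrist','w0'); print(np.array(p['tool_from_camera']).round(3))
```

```text
t 2.6 pos [ 0.4881 -0.1908  0.3198] q [9.95e-01 9.96e-02 2.00e-04 2.00e-04] F [ 0.73 -0.83  0.55] M [-0.03 -0.05 -0.06] op 1.002
[[ 0.    -0.949 -0.316  0.083]
 [ 1.     0.001 -0.001 -0.   ]
 [ 0.001 -0.316  0.949 -0.181]
 [ 0.     0.     0.     1.   ]]
```

View pics/w0.png

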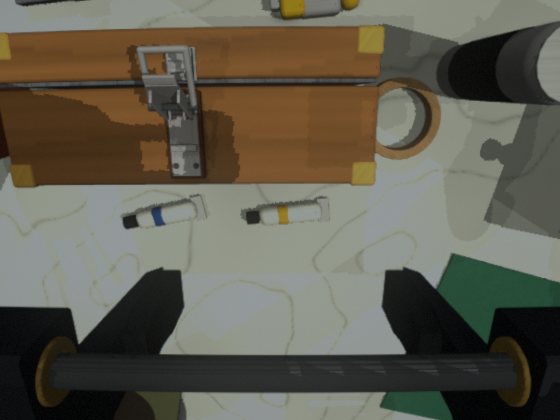

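Request:
{"method": "carry_out", "body": {"commands": [[0.02,-0.04,0,0,0,0],[0.045,-0.081,0.0,0,0,0],[0.045,-0.081,0.02,0,0,0],[0.045,-0.081,0.02,0,0,0],[0.045,-0.081,0.02,0,0,0]]}}

```text
clock: 3.15
tool_pos: [0.5146, -0.1057, 0.2995]
eef_rot: [0.995, 0.099, -0.001, 0.0]
contact_force: [0.0, 0.2, -0.4]
opening: 0.999
```

Run:
```python
from h import *
O=np.array([.5358,-.0983,0]);y=np.radians(11.4);Rc=np.array([[np.cos(y),-np.sin(y),0],[np.sin(y),np.cos(y),0],[0,0,1]])
s=st()
p=snap('wrist','w1')
for l in ['case_top','keeper','hook_lip','hook_mouth','loop_bar','lever_pivot','lever_tip','loop','lever_rest']:
    o=r.spot_point(p,l)
    print(l,[((Rc.T@(np.array(a['xyz'])-O)*1000).round(1).tolist(),round(a['p'],2)) for a in o[:2]])
```

```text
t 3.15 pos [ 0.5146 -0.1057  0.2995] q [ 9.951e-01  9.870e-02 -7.000e-04  4.000e-04] F [ 0.02  0.22 -0.43] M [-0.03  0.03 -0.02] op 0.999
case_top [([-0.6, -5.6, 179.2], 0.6)]
keeper [([35.5, -0.4, 189.8], 0.82)]
hook_lip [([38.8, -3.4, 196.0], 0.81)]
hook_mouth [([39.9, 5.5, 194.7], 0.67)]
loop_bar [([45.5, -4.5, 225.1], 0.62)]
lever_pivot [([35.8, 0.3, 190.0], 0.34)]
lever_tip [([21.2, 0.6, 239.9], 0.89)]
loop []
lever_rest [([-30.8, 1.6, 195.5], 0.45)]
```

View pics/w1.png

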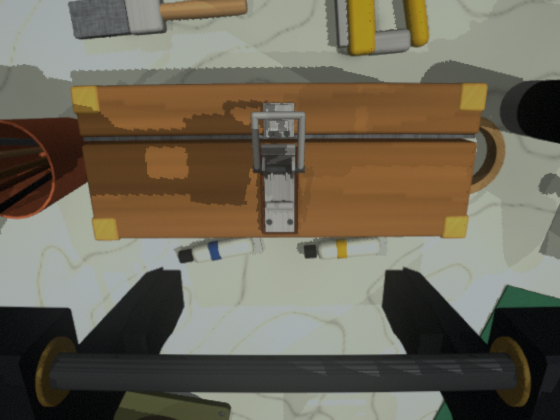

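```bash
cat >> h.py <<'E'
O=np.array([.5358,-.0983,0]);_y=np.radians(11.4);Rc=np.array([[np.cos(_y),-np.sin(_y),0],[np.sin(_y),np.cos(_y),0],[0,0,1]])
def tocase(X): return Rc.T@(np.asarray(X)-O)*1000
def toworld(c): return O+Rc@(np.asarray(c)/1000)
E
python3 - <<'E'
from h import *
a=cv2.imread('pics/w1.png')
cv2.imwrite('pics/w1z.png',cv2.resize(a[80:250,200:360],None,fx=3.5,fy=3.5,interpolation=cv2.INTER_CUBIC))
E
```

```text
(no output)
```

View pics/w1z.png

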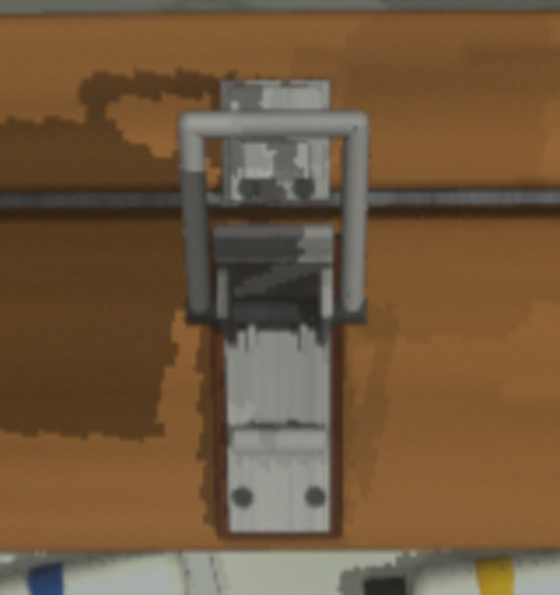

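Run:
```python
from h import *
import json
s=st();p=r.snapshot('wrist');T=Twrist(p,s)
px=lambda u,v:(200+u/3.5-.36,80+v/3.5-.36)
for n,(u,v,z) in dict(plateback=(280,533,.19),blockbackL=(220,537,.188),blockbackR=(340,537,.188),keepfar=(276,81,.1875),keepfarL=(222,81,.1875),keepfarR=(330,81,.1875),legL=(188,200,.22),legR=(360,200,.22),rest=(280,440,.195),lidfar=(276,12,.18),caseback=(276,548,.18)).items():
    print(n,tocase(atz(p,*px(u,v),z,T)).round(1))
for n,(u,v) in dict(bl=(73,90),br=(486,85),kl=(95,240),kr=(467,239)).items(): print(n,tocase(atz(p,u,v,.18,T)).round(1))
# fit lever/loop
from scipy.optimize import least_squares
def pts(th,ph):
    c,sn=np.cos(th),np.sin(th)
    # lever axis dir (-c,sn); 'below' dir closed (0,-1)-> rotate
    pin=np.array([2-12*c,180+21+12*sn])+np.array([-sn,-c])*1.0
    bar=pin+41*np.array([np.cos(ph),np.sin(ph)])
    return pin,bar
def res(x):
    out=[]
    for P,v in zip(pts(*x),(312,126)):
        uv=proj(p,toworld([P[0],0,P[1]]),T); out.append(uv[1]-px(0,v)[1])
    return out
for x0 in [(1.9,.3),(2.1,.0),(1.9,.6)]:
    f=least_squares(res,x0);print(f.x,f.cost,[q.round(1) for q in pts(*f.x)])
```

```text
t 3.65 pos [ 0.5152 -0.1046  0.2997] q [9.951e-01 9.920e-02 1.000e-04 1.000e-04] F [-0.4   0.27  0.69] M [-0.    0.02  0.01] op 1.001
plateback [-49.7   0.6 190. ]
blockbackL [-51.5  14.9 188. ]
blockbackR [-51.5 -13.6 188. ]
keepfar [ 52.6   1.2 187.5]
keepfarL [ 52.6  12.8 187.5]
keepfarR [ 52.6 -10.3 187.5]
legL [ 31.2  18.1 220. ]
legR [ 31.2 -15.4 220. ]
rest [-25.3   0.5 195. ]
lidfar [ 66.8   1.3 180. ]
caseback [-57.5   1.7 180. ]
bl [ 63.3 160.  180. ]
br [  66.9 -158.   180. ]
kl [-61.3 161.5 180. ]
kr [ -60.2 -162.   180. ]
[2.11829071 0.36575279] 6.563322731438818e-27 [array([  7.4, 211.8]), array([ 45.7, 226.4])]
[2.11829071 0.36575279] 1.7165613297609217e-27 [array([  7.4, 211.8]), array([ 45.7, 226.4])]
[2.11829071 0.36575279] 3.736045247126712e-27 [array([  7.4, 211.8]), array([ 45.7, 226.4])]
```

The zoomed wrist view shows the loop bar at about (278,116) and the pin at about (278,169), with the keeper's far end at about row 103. The fit gives lever ≈ 2.1 and a loop slope of about +21°. The bar is over case x ≈ 46 mm. Next I tilt and go to a pre-grasp pose.

Request:
{"method": "carry_out", "body": {"commands": [[0.01,-0.003,0,0,8,0],[0.02,-0.003,0.0,0,16,0],[0.026,-0.0035,0.015,0,24,0],[0.026,-0.0035,0.032,0,30,0],[0.026,-0.0035,0.032,0,30,0],[0.026,-0.0035,0.032,0,30,0]]}}

```text
clock: 4.3
tool_pos: [0.5377, -0.0963, 0.266]
eef_rot: [0.962, 0.095, 0.256, -0.026]
contact_force: [-0.0, 0.3, 1.3]
opening: 1.0
```

Run:
```python
from h import *
s=st();print(tocase(s['tool_pos']).round(1), (Rc.T@R.from_quat(s['eef_rot']).as_matrix()).round(3).tolist())
p=snap('wrist','w2');snap('scene','s2')
```

```text
t 4.3 pos [ 0.5377 -0.0963  0.266 ] q [ 0.9617  0.0953  0.2557 -0.0261] F [-0.04  0.28  1.32] M [-0.03  0.45  0.03] op 1.0
[  2.2   1.6 266. ] [[0.868, -0.001, 0.497], [-0.002, -1.0, 0.001], [0.497, -0.002, -0.868]]
```

View pics/w2.png

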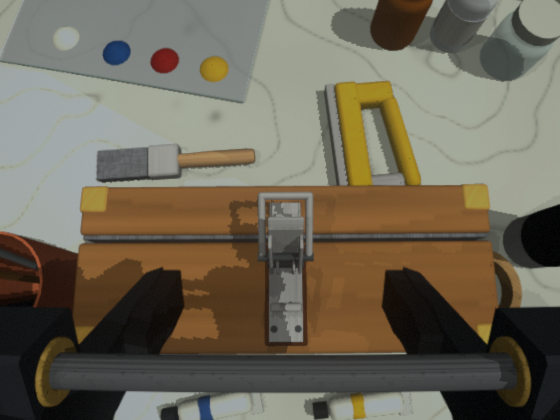

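Run:
```python
from h import *
s=st();p=r.snapshot('wrist');T=Twrist(p,s)
a=cv2.imread('pics/w2.png')
for n,P in dict(bar=[45.7,1.2,226.4],pin=[7.4,1.2,211.8],rest=[-28,1.2,195],keepfar=[52.6,1.2,187.5],lidL=[66,160,180],lidR=[66,-160,180],bodyL=[20,160,180],tcp=None).items():
    if P is None: continue
    print(n,np.round(proj(p,toworld(P),T),1))
cv2.imwrite('pics/w2z.png',cv2.resize(a[180:350,220:350],None,fx=4,fy=3.5,interpolation=cv2.INTER_CUBIC))
```

```text
t 4.4 pos [ 0.5408 -0.0959  0.2681] q [ 0.961   0.096   0.2579 -0.0256] F [ 0.04 -0.12 -0.05] M [-0.08  0.48  0.03] op 1.003
bar [283.2 200.7]
pin [283.1 261.3]
rest [283.1 314. ]
keepfar [283.1 204.1]
lidL [ 83.9 190.1]
lidR [485.3 190.2]
bodyL [ 77.7 247.6]
```

View pics/w2z.png

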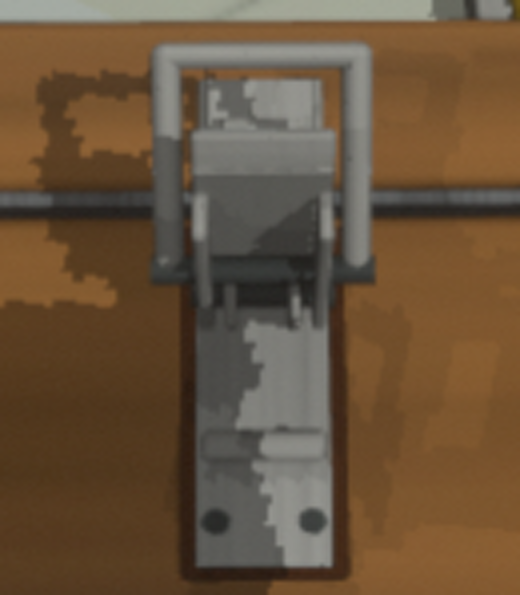

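Run:
```python
from h import *
s=st();p=snap('wrist','w3');T=Twrist(p,s)
a=cv2.imread('pics/w3.png')
from scipy.optimize import least_squares
for n,P in dict(bar=[45.7,1.2,226.4],pin=[7.4,1.2,211.8],rest=[-28,1.2,195],plateback=[-50,1.2,190],keepfar=[52.6,1.2,187.5],lidL=[66,160,180],lidR=[66,-160,180],bodyL=[20,160,180]).items():
    print(n,np.round(proj(p,toworld(P),T),1))
cv2.imwrite('pics/w3z.png',cv2.resize(a[180:350,220:350],None,fx=4,fy=3.5,interpolation=cv2.INTER_CUBIC))
```

```text
t 4.45 pos [ 0.5415 -0.0958  0.2685] q [ 0.9609  0.0963  0.2585 -0.0254] F [ 0.14 -0.31 -0.12] M [-0.11  0.45 -0.01] op 1.002
bar [283.2 201.9]
pin [283.1 262.4]
rest [283.1 315.1]
plateback [283.  346.8]
keepfar [283.1 205.2]
lidL [ 84. 191.]
lidR [485.1 191.3]
bodyL [ 77.8 248.5]
```

View pics/w3z.png

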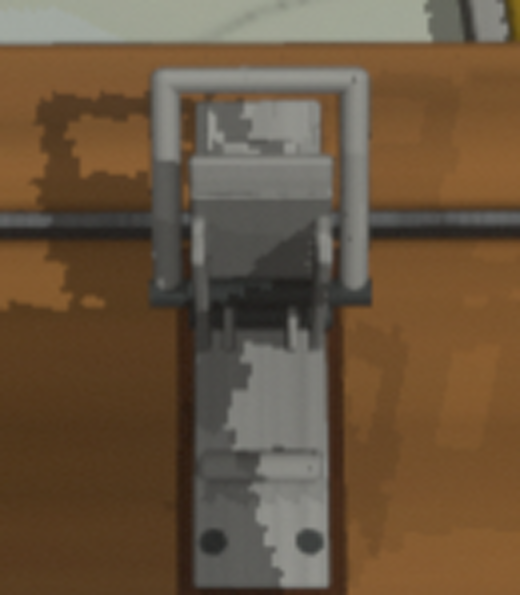

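Request:
{"method": "carry_out", "body": {"commands": [[-0.0004,0.0008,0.015,0,0,0],[-0.001,0.0008,0.03,0,0,0],[-0.001,0.0008,0.045,0,0,0],[-0.001,0.0008,0.045,0,0,0],[-0.001,0.0008,0.045,0,0,0]]}}

```text
clock: 5.0
tool_pos: [0.5628, -0.0944, 0.2347]
eef_rot: [0.962, 0.097, 0.253, -0.026]
contact_force: [-0.9, 1.0, -0.1]
opening: 0.999
```

Run:
```python
from h import *
s=st();print(tocase(s['tool_pos']).round(1))
p=snap('wrist','w4')
snap('scene','s4')
a=cv2.imread('pics/s4.png');cv2.imwrite('pics/s4z.png',cv2.resize(a[120:250,170:330],None,fx=5,fy=4.6,interpolation=cv2.INTER_CUBIC))
s=st();print(tocase(s['tool_pos']).round(1))
```

```text
t 5.0 pos [ 0.5628 -0.0944  0.2347] q [ 0.9622  0.0971  0.2531 -0.026 ] F [-0.88  0.99 -0.07] M [-0.08  0.37 -0.03] op 0.999
[ 27.3  -1.5 234.7]
t 5.1 pos [ 0.5623 -0.0944  0.2346] q [ 0.9622  0.0978  0.2529 -0.0259] F [ 0.6  -0.98  0.46] M [-0.03  0.44  0.04] op 0.998
[ 26.8  -1.4 234.6]
```

View pics/w4.png

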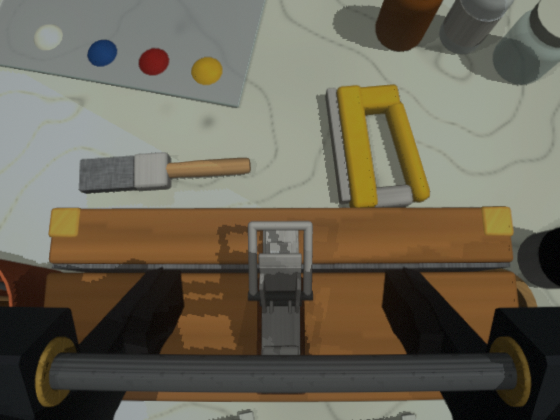

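View pics/s4z.png

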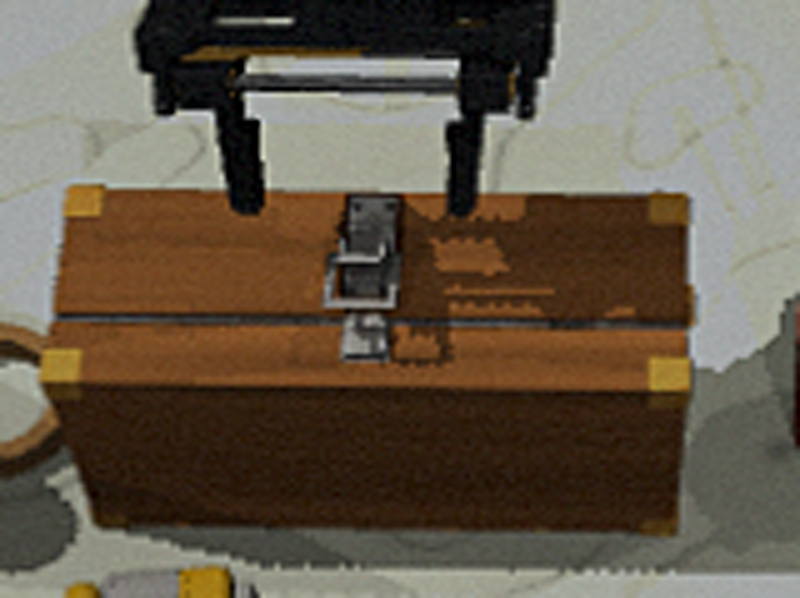

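Request:
{"method": "carry_out", "body": {"commands": [[-0.001,-0.0018,0.007,0,0,0],[-0.002,-0.0018,0.014,0,0,0],[-0.0026,-0.0018,0.02,0,0,0],[-0.0026,-0.0018,0.02,0,0,0],[-0.0026,-0.0018,0.02,0,0,0]]}}

```text
clock: 5.6
tool_pos: [0.5703, -0.0924, 0.2189]
eef_rot: [0.963, 0.098, 0.25, -0.027]
contact_force: [0.1, -0.3, 0.1]
opening: 1.002
```

Run:
```python
from h import *
s=st();print(tocase(s['tool_pos']).round(1))
p=snap('wrist','w5')
T=Twrist(p,s)
print(proj(p,toworld([45.7,.5,226.4]),T),proj(p,toworld([7.4,.5,211.8]),T))
```

```text
t 5.6 pos [ 0.5703 -0.0924  0.2189] q [ 0.9629  0.0976  0.2503 -0.027 ] F [ 0.13 -0.28  0.13] M [-0.07  0.44  0.  ] op 1.002
[ 35.   -1.  218.9]
(np.float64(279.98045611086513), np.float64(234.2359144171818)) (np.float64(279.8890819409839), np.float64(309.5062377637657))
```

View pics/w5.png

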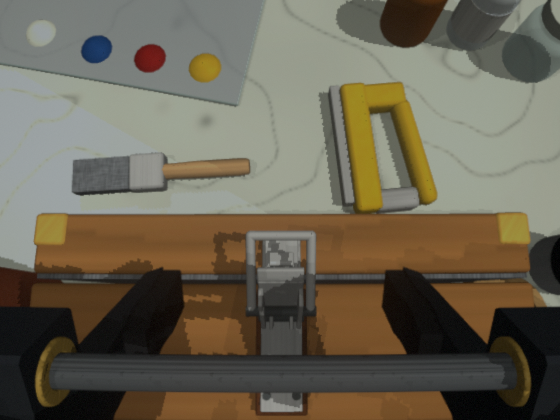

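Request:
{"method": "carry_out", "body": {"commands": [[-0.003,-0.001,0.0,0,0,0],[-0.003,-0.001,0.003,0,0,0],[-0.003,-0.001,0.003,0,0,0]]}}

```text
clock: 5.95
tool_pos: [0.5691, -0.0925, 0.2165]
eef_rot: [0.963, 0.097, 0.248, -0.028]
contact_force: [0.3, -0.1, -0.3]
opening: 0.999
```

Request:
{"method": "carry_out", "body": {"commands": [[0,0,0,0,0,0],[0,0,0,0,0,0],[0,0,0,0,0,0],[0,0,0,0,0,0],[0,0,0,0,0,0],[0,0,0,0,0,0],[0,0,0,0,0,0],[0,0,0,0,0,0]], "fingers": 200, "grip_force": 8}}

```text
clock: 6.75
tool_pos: [0.5689, -0.0924, 0.2164]
eef_rot: [0.963, 0.097, 0.248, -0.028]
contact_force: [-0.3, -0.2, 0.3]
opening: 0.303
```

Run:
```python
from h import *
s=st();print(tocase(s['tool_pos']).round(1))
p=snap('wrist','w6')
snap('scene','s6')
a=cv2.imread('pics/s6.png');cv2.imwrite('pics/s6z.png',cv2.resize(a[120:250,170:330],None,fx=5,fy=4.6,interpolation=cv2.INTER_CUBIC))
```

```text
t 6.75 pos [ 0.5689 -0.0924  0.2164] q [ 0.9634  0.0974  0.2482 -0.0281] F [-0.33 -0.17  0.3 ] M [-0.04  0.44 -0.  ] op 0.303
[ 33.6  -0.8 216.4]
```

View pics/w6.png

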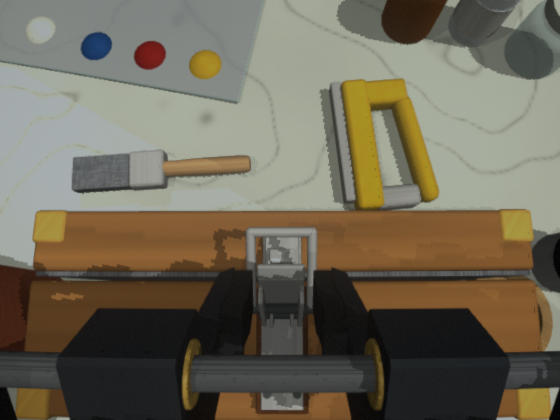

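View pics/s6z.png

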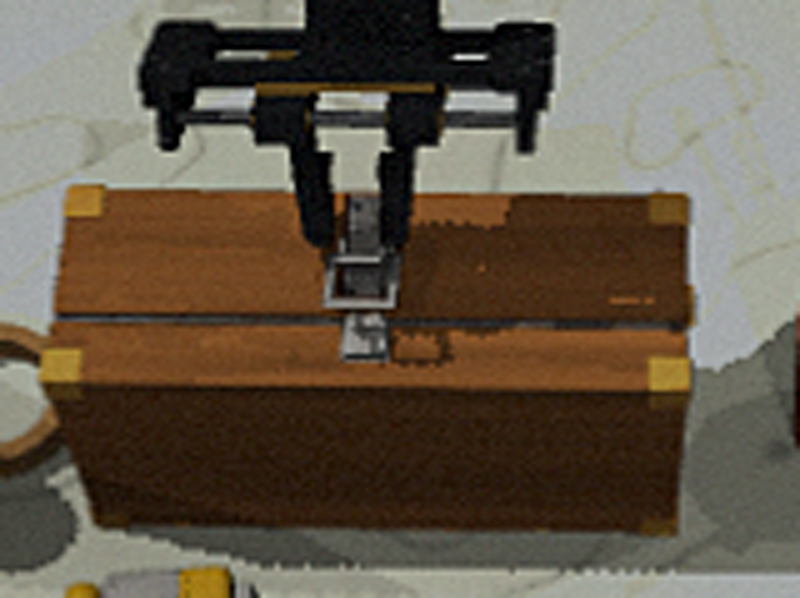

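Run:
```python
from h import *
s=st();p=r.snapshot('wrist');T=Twrist(p,s);Rt=R.from_quat(s['eef_rot']).as_matrix();t=np.array(s['tool_pos'])
for d in ([0,0,0],[0,0,-.019],[.009,0,0],[-.009,0,0],[0,.018,0]): print(d,np.round(proj(p,t+Rt@np.array(d),T),1))
q=snap('scene','s7')
for n,X in dict(tcp=t,gr=t+Rt@np.array([0,0,-.019]),bar=toworld([45.7,0.5,226.4]),pin=toworld([7.4,.5,211.8]),piv=toworld([2,.5,201]),lidL=toworld([65,160,180]),backL=toworld([-62,160,180])).items():
    u,v=proj(q,X);print(n,round(u,1),round(v,1),'zoom',round((u-170)*5),round((v-120)*4.6))
print(s['opening'],r.get_state()['opening'])
a=cv2.imread('pics/s7.png');cv2.imwrite('pics/s7z.png',cv2.resize(a[150:210,210:280],None,fx=9,fy=9,interpolation=cv2.INTER_CUBIC))
a=cv2.imread('pics/w6.png');cv2.imwrite('pics/w6z.png',cv2.resize(a[220:350,200:360],None,fx=4,fy=4,interpolation=cv2.INTER_CUBIC))
```

```text
t 6.85 pos [ 0.5688 -0.0924  0.2164] q [ 0.9634  0.0973  0.2482 -0.028 ] F [-0.96 -0.28  0.41] M [-0.1   0.44 -0.01] op 0.223
[0, 0, 0] [283.  256.4]
[0, 0, -0.019] [283.  273.1]
[0.009, 0, 0] [283.  240.5]
[-0.009, 0, 0] [283.  271.8]
[0, 0.018, 0] [317.3 256.4]
tcp 241.2 184.8 zoom 356 298
gr 240.9 177.8 zoom 354 266
bar 241.1 186.8 zoom 356 307
pin 242.5 176.8 zoom 362 261
piv 242.9 177.4 zoom 364 264
lidL 307.0 204.7 zoom 685 389
backL 306.7 162.1 zoom 684 194
0.22329662529209648 0.21634531929282536
```

View pics/s7z.png

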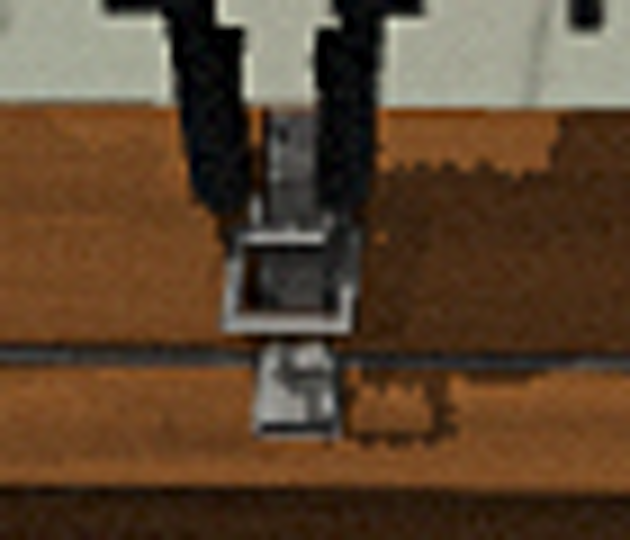

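View pics/w6z.png

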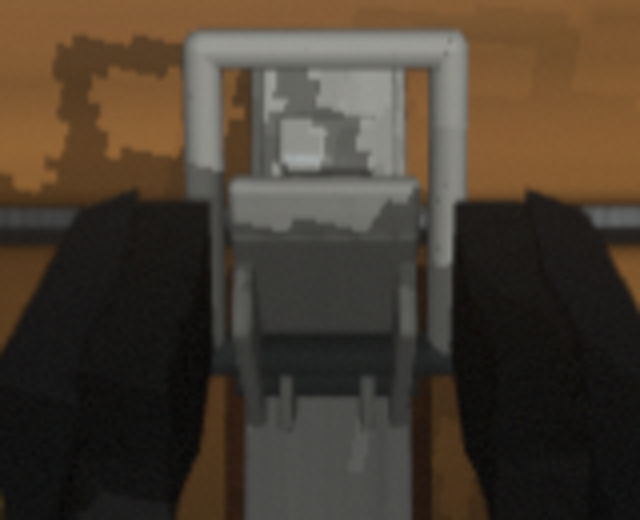

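The scene view shows the fingertips at about (238,172), well short of where the reported TCP projects, (241,185). Both cameras put the tips about 33 mm behind it, and the fingers are closing above the loop without touching it. I'll open, advance and check again.

Request:
{"method": "carry_out", "body": {"commands": [[0,0,0,0,0,0],[0,0,0,0,0,0],[0,0,0,0,0,0],[0,0,0,0,0,0],[0,0,0,0,0,0],[0,0,0,0,0,0]], "fingers": 0}}

```text
clock: 7.55
tool_pos: [0.5689, -0.0924, 0.2164]
eef_rot: [0.963, 0.097, 0.248, -0.028]
contact_force: [-0.1, 0.7, -0.6]
opening: 0.739
```

Request:
{"method": "carry_out", "body": {"commands": [[0,0,0.006,0,0,0],[0,0,0.012,0,0,0],[0,0,0.018,0,0,0],[0,0,0.018,0,0,0]]}}

```text
clock: 7.95
tool_pos: [0.58, -0.0921, 0.2047]
eef_rot: [0.964, 0.098, 0.244, -0.03]
contact_force: [-0.3, 0.2, 0.9]
opening: 1.0
```

Run:
```python
from h import *
s=st();print(tocase(s['tool_pos']).round(1))
p=snap('wrist','w8')
q=snap('scene','s8')
T=Twrist(p,s)
a=cv2.imread('pics/s8.png');a=cv2.resize(a[140:220,200:290],None,fx=8,fy=7,interpolation=cv2.INTER_CUBIC)
Rt=R.from_quat(s['eef_rot']).as_matrix();t=np.array(s['tool_pos'])
for d in (0,-.019,-.034):
    u,v=proj(q,t+Rt@np.array([0,0,d]));print(d,(u-200)*8,(v-140)*7); cv2.circle(a,(int((u-200)*8),int((v-140)*7)),3,(0,255,0),-1)
cv2.imwrite('pics/s8z.png',a)
```

```text
t 7.95 pos [ 0.58   -0.0921  0.2047] q [ 0.9643  0.0981  0.2442 -0.0298] F [-0.35  0.21  0.87] M [-0.06  0.4   0.02] op 1.0
[ 44.6  -2.7 204.7]
0 323.52982818878695 358.0616039026551
-0.019 320.86664918141787 310.20114486863343
-0.034 318.74783832725643 271.8970905556481
```

View pics/w8.png

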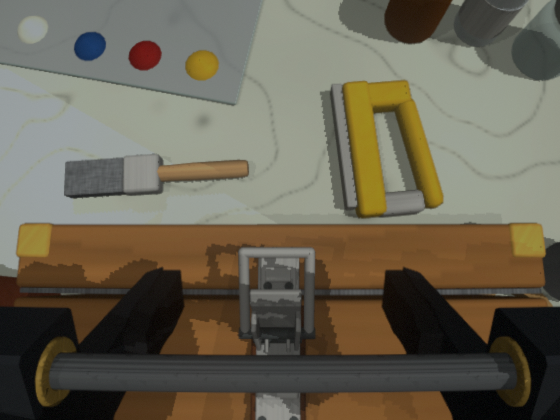

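View pics/s8z.png

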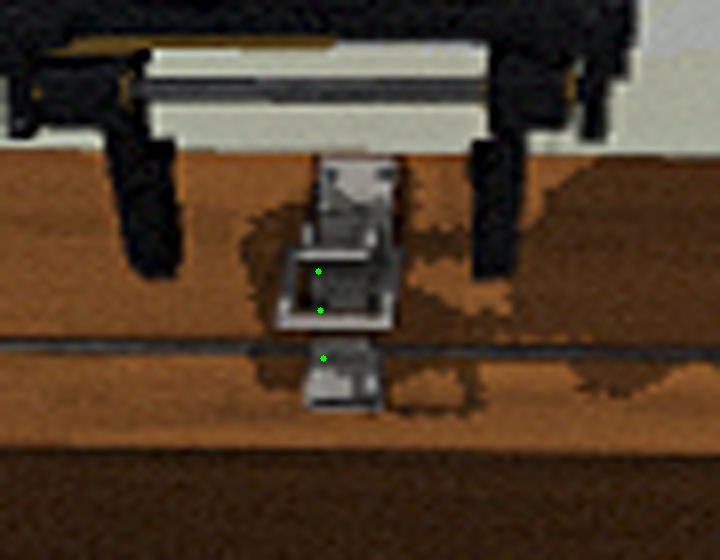

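Request:
{"method": "carry_out", "body": {"commands": [[-0.0015,-0.0033,0.006,0,0,0],[-0.003,-0.0033,0.012,0,0,0],[-0.0045,-0.0033,0.018,0,0,0],[-0.0045,-0.0033,0.018,0,0,0],[-0.0045,-0.0033,0.018,0,0,0]]}}

```text
clock: 8.55
tool_pos: [0.5865, -0.0903, 0.1936]
eef_rot: [0.965, 0.099, 0.239, -0.032]
contact_force: [0.6, 0.2, -0.0]
opening: 1.001
```

```bash
cat >> h.py <<'E'
def look(n):
    s=st();print('case',tocase(s['tool_pos']).round(1),'tilt',(Rc.T@R.from_quat(s['eef_rot']).as_matrix())[:,2].round(3))
    p=snap('wrist','w'+n);q=snap('scene','s'+n)
    a=cv2.resize(q['img'][140:220,200:290],None,fx=6,fy=6,interpolation=cv2.INTER_CUBIC)
    b=cv2.resize(p['img'][200:350,180:380],None,fx=2.6,fy=3.2,interpolation=cv2.INTER_CUBIC)
    Rt=R.from_quat(s['eef_rot']).as_matrix();t=np.array(s['tool_pos'])
    u,v=proj(q,t+Rt@np.array([0,0,-.034]));cv2.circle(a,(int((u-200)*6),int((v-140)*6)),2,(0,255,0),-1)
    cv2.imwrite('pics/z'+n+'.png',np.vstack([a[:,:520],b[:320]])[:800] if 0 else np.hstack([cv2.resize(a,(400,356)),cv2.resize(b,(400,356))]))
    return s,p,q
E
python3 - <<'E'
from h import *
look('9')
E
```

```text
t 8.55 pos [ 0.5865 -0.0903  0.1936] q [ 0.9655  0.099   0.2387 -0.0318] F [ 0.62  0.24 -0.  ] M [-0.11  0.4  -0.07] op 1.001
case [ 51.3  -2.2 193.6] tilt [ 0.467  0.017 -0.884]
```

View pics/z9.png

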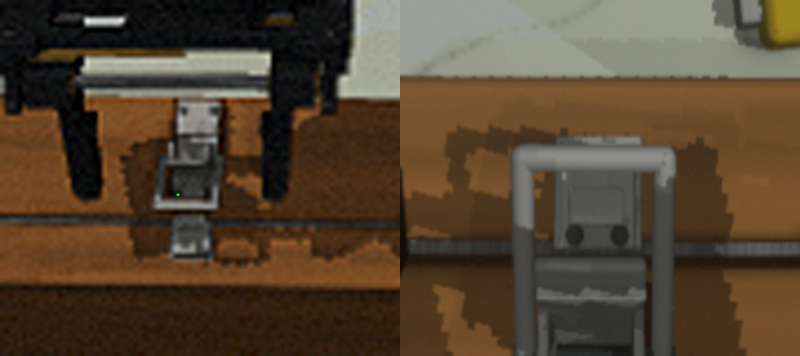

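Run:
```python
from h import *
s=st();print(np.round(s['q'],3),np.round(s['qd'],3),np.round(s['joint_torque'],2))
```

```text
t 8.65 pos [ 0.5864 -0.0904  0.1938] q [ 0.9655  0.099   0.2389 -0.0317] F [ 0.03  0.16 -0.77] M [-0.08  0.42 -0.02] op 1.0
[ 0.468  0.574 -0.421  2.147  1.458  0.043 -2.654] [ 0.001 -0.002 -0.    -0.    -0.002  0.001 -0.001] [-4.000e-02 -4.075e+01 -3.380e+00 -1.035e+01  7.000e-02 -9.300e-01
 -1.000e-02]
```

Request:
{"method": "carry_out", "body": {"commands": [[-0.002,0,-0.01,0,-3,0],[-0.004,0,-0.02,0,-7,0],[-0.007,0,-0.025,0,-12,0],[-0.01,0,-0.025,0,-18,0],[-0.01,0,-0.025,0,-18,0],[-0.01,0,-0.025,0,-18,0],[-0.01,0,-0.025,0,-18,0]]}}

```text
clock: 9.35
tool_pos: [0.5652, -0.0954, 0.2103]
eef_rot: [0.991, 0.103, 0.085, -0.015]
contact_force: [-0.1, 0.9, -0.3]
opening: 0.995
```

Run:
```python
from h import *
s,p,q=look('10');print(np.round(s['q'],3))
```

```text
t 9.35 pos [ 0.5652 -0.0954  0.2103] q [ 0.991   0.1029  0.0849 -0.0153] F [-0.14  0.87 -0.34] M [-0.06  0.19  0.03] op 0.995
case [ 29.4  -2.9 210.3] tilt [ 0.171  0.014 -0.985]
[ 0.674  0.685 -0.921  1.863  0.741  0.775 -1.969]
```

View pics/z10.png

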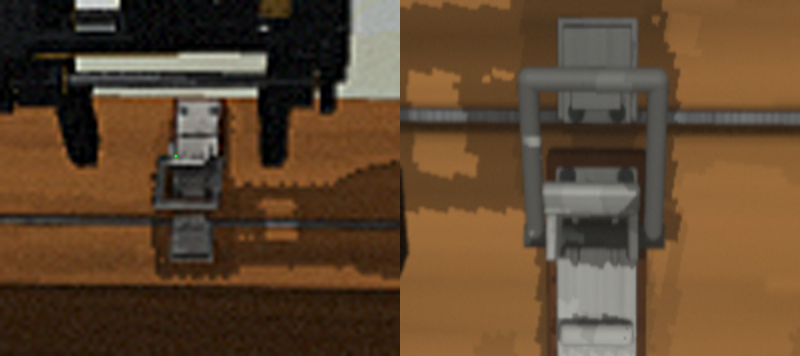

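Request:
{"method": "carry_out", "body": {"commands": [[0.001,-0.0035,0.008,0,0,0],[0.002,-0.0035,0.016,0,0,0],[0.003,-0.0035,0.024,0,0,0],[0.003,-0.0035,0.03,0,0,0],[0.003,-0.0035,0.03,0,0,0],[0.003,-0.0035,0.03,0,0,0]]}}

```text
clock: 10.05
tool_pos: [0.5736, -0.0892, 0.182]
eef_rot: [0.991, 0.103, 0.085, -0.016]
contact_force: [0.1, 0.1, 1.0]
opening: 1.001
```

Run:
```python
from h import *
s,p,q=look('11');print(np.round(s['q'],3))
```

```text
t 10.05 pos [ 0.5736 -0.0892  0.182 ] q [ 0.991   0.1028  0.0848 -0.016 ] F [0.08 0.09 0.97] M [-0.01  0.18 -0.04] op 1.001
case [ 38.8   1.4 182. ] tilt [ 0.171  0.016 -0.985]
[ 0.631  0.725 -0.877  1.876  0.795  0.727 -2.022]
```

View pics/z11.png

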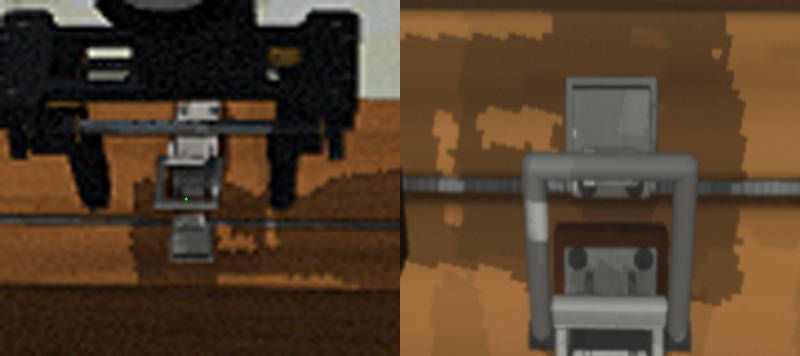

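View pics/w11.png

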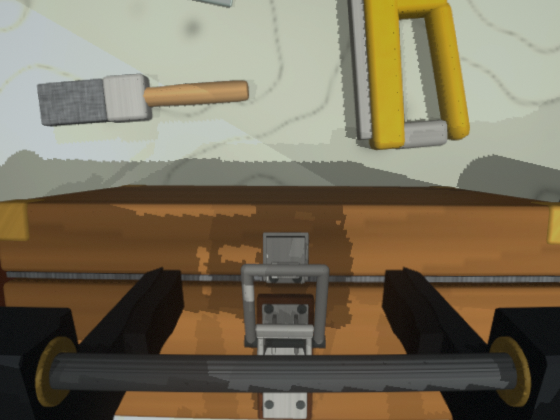

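Request:
{"method": "carry_out", "body": {"commands": [[0,0.0,0.003,0,0,0],[0,0.0,0.005,0,0,0],[0,0,0.005,0,0,0]]}}

```text
clock: 10.45
tool_pos: [0.5743, -0.0891, 0.177]
eef_rot: [0.991, 0.103, 0.085, -0.016]
contact_force: [-0.3, -0.4, -0.2]
opening: 0.997
```

Request:
{"method": "carry_out", "body": {"commands": [[0,0,0,0,0,0],[0,0,0,0,0,0],[0,0,0,0,0,0],[0,0,0,0,0,0],[0,0,0,0,0,0],[0,0,0,0,0,0],[0,0,0,0,0,0],[0,0,0,0,0,0],[0,0,0,0,0,0],[0,0,0,0,0,0]], "fingers": 180, "grip_force": 8}}

```text
clock: 11.45
tool_pos: [0.5746, -0.0896, 0.1773]
eef_rot: [0.991, 0.103, 0.085, -0.016]
contact_force: [0.8, -2.1, -0.2]
opening: 0.401
```

Run:
```python
from h import *
s,p,q=look('12')
```

```text
t 11.45 pos [ 0.5746 -0.0896  0.1773] q [ 0.991   0.1025  0.085  -0.0155] F [ 0.76 -2.11 -0.23] M [-0.4  -0.05 -0.12] op 0.401
case [ 39.8   0.9 177.3] tilt [ 0.172  0.015 -0.985]
```

View pics/z12.png

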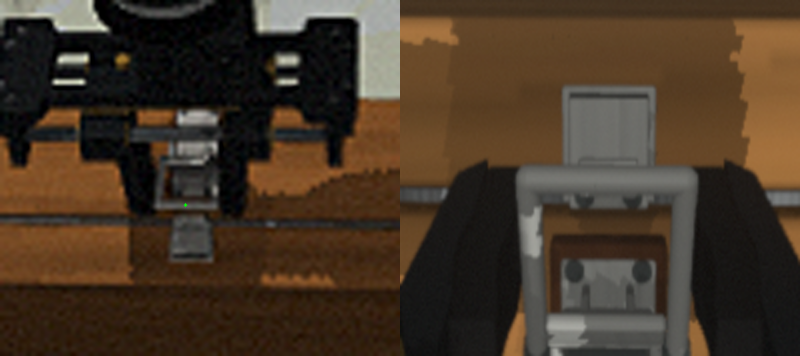

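View pics/w12.png

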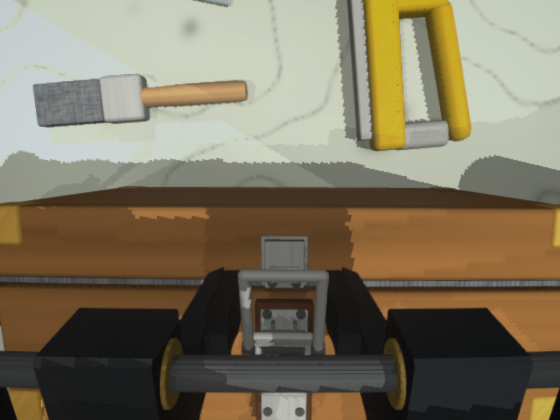

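Opening 0.40 is about 36 mm, so the loop is gripped. The tips are some 12-15 mm past the legs, which is too deep for the later tilt, so I'll regrip about 8 mm higher.

Request:
{"method": "carry_out", "body": {"commands": [[0,0,0,0,0,0],[0,0,0,0,0,0],[0,0,0,0,0,0],[0,0,-0.004,0,0,0],[0,0,-0.008,0,0,0],[0,0,-0.008,0,0,0],[0,0,-0.008,0,0,0]], "fingers": 110}}

```text
clock: 12.25
tool_pos: [0.5732, -0.0895, 0.1854]
eef_rot: [0.991, 0.103, 0.085, -0.016]
contact_force: [0.4, -0.7, -0.3]
opening: 0.57
```

Request:
{"method": "carry_out", "body": {"commands": [[0,0,0,0,0,0],[0,0,0,0,0,0],[0,0,0,0,0,0],[0,0,0,0,0,0],[0,0,0,0,0,0],[0,0,0,0,0,0]], "fingers": 180, "grip_force": 8}}

```text
clock: 12.85
tool_pos: [0.5732, -0.09, 0.1851]
eef_rot: [0.991, 0.103, 0.085, -0.016]
contact_force: [2.2, -1.6, 0.0]
opening: 0.401
```

Run:
```python
from h import *
s,p,q=look('13');print(p['intrinsics'])
```

```text
t 12.85 pos [ 0.5732 -0.09    0.1851] q [ 0.991   0.1025  0.0849 -0.0155] F [ 2.24 -1.65  0.03] M [-0.54 -0.04 -0.16] op 0.401
case [ 38.3   0.7 185.1] tilt [ 0.171  0.015 -0.985]
[[377.55780899   0.         282.56295858]
 [  0.         377.55780899 215.21667526]
 [  0.           0.           1.        ]]
```

View pics/z13.png

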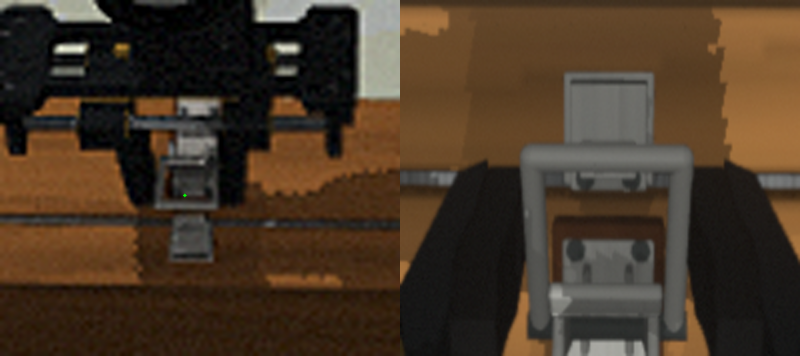

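Run:
```python
from h import *
s=st();p=snap('wrist','w14');T=Twrist(p,s)
r_=lambda v:200+v*150/356-.3
c_=lambda u:180+(u-400)/2-.3
for n,u,v,z in [('far',610,72,184),('far',610,72,187.5),('far',610,72,191),('farin',610,84,187.5),('screw',590,182,190),('screw',590,182,200),('seamlid',480,168,180),('seambody',480,186,180),('lidfar',610,6,180),('blocknear',610,217,188),('platenear',610,238,190),('platescrew',610,250,190)]:
    print(n,z,tocase(atz(p,c_(u),r_(v),z/1000,T)).round(1))
a=p['img'];cv2.imwrite('pics/w14z.png',cv2.resize(a[195:345,215:350],None,fx=5,fy=5,interpolation=cv2.INTER_CUBIC)[:600])
for l in ['keeper','hook_lip','hook_mouth','loop_bar','lever_tip','lever_pivot']:
    print(l,[(tocase(a['xyz']).round(1).tolist(),round(a['p'],2)) for a in r.spot_point(p,l)[:2]])
```

```text
t 12.95 pos [ 0.5732 -0.09    0.1851] q [ 0.991   0.1026  0.0849 -0.0155] F [ 1.72 -2.97 -0.82] M [-0.59 -0.09 -0.14] op 0.4
far 184 [ 52.2  -0.  184. ]
far 187.5 [ 5.280e+01 -1.000e-01  1.875e+02]
far 191 [ 5.35e+01 -1.00e-01  1.91e+02]
farin 187.5 [ 5.020e+01 -1.000e-01  1.875e+02]
screw 190 [ 28.9   4.8 190. ]
screw 200 [ 32.1   4.5 200. ]
seamlid 180 [ 28.6  35.2 180. ]
seambody 180 [ 24.3  35.2 180. ]
lidfar 180 [6.63e+01 1.00e-01 1.80e+02]
blocknear 188 [ 20.3  -0.4 188. ]
platenear 190 [ 16.1  -0.4 190. ]
platescrew 190 [ 13.4  -0.5 190. ]
keeper [([37.2, -0.3, 188.8], 0.67)]
hook_lip [([35.8, -4.2, 197.2], 0.73)]
hook_mouth [([44.4, 5.5, 190.0], 0.6)]
loop_bar [([47.9, -1.5, 226.1], 0.62)]
lever_tip [([22.3, 0.6, 237.6], 0.89), ([38.4, -2.1, 191.1], 0.59)]
lever_pivot [([4.3, -0.3, 203.7], 0.62)]
```

View pics/w14z.png

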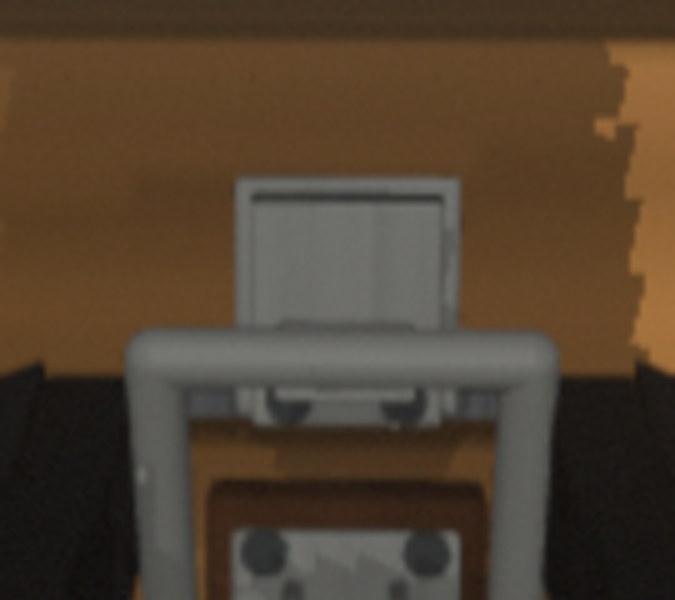

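```bash
cat >> h.py <<'E'
from scipy.optimize import fsolve
PIV=np.array([1.5,200.2])
def conf(B,rad=11.7):
    # upper circle intersection -> phi deg, lever angle
    d=np.asarray(B,float)-PIV;D=np.hypot(*d)
    ca=(D*D+rad*rad-41**2)/(2*D*rad); a=np.arccos(np.clip(ca,-1,1))
    th=np.arctan2(d[1],d[0])+a
    pin=PIV+rad*np.array([np.cos(th),np.sin(th)])
    v=np.asarray(B)-pin
    return np.degrees(np.arctan2(v[1],v[0])),np.pi-th+.083
b=np.array([12.3,-38.3])   # bar in tool xz
def pose(B,lean):
    a=np.radians(lean);x=np.array([np.cos(a),np.sin(a)]);z=np.array([np.sin(a),-np.cos(a)])
    return np.asarray(B)-b[0]*x-b[1]*z
def barnow(s):
    zt=(Rc.T@R.from_quat(s['eef_rot']).as_matrix())[:,2];lean=np.degrees(np.arctan2(zt[0],-zt[2]))
    t=tocase(s['tool_pos']);a=np.radians(lean)
    return t[[0,2]]+b[0]*np.array([np.cos(a),np.sin(a)])+b[1]*np.array([np.sin(a),-np.cos(a)]),lean
def plan(Bs,B0,lean0,phi0=None):
    f0=conf(B0)[0] if phi0 is None else phi0
    P0=pose(B0,lean0);a=np.radians(lean0);x=np.array([np.cos(a),np.sin(a)]);z=np.array([np.sin(a),-np.cos(a)])
    for B in Bs:
        f,th=conf(B);l=lean0+f-f0;d=pose(B,l)-P0
        print(B,'phi %.1f lever %.2f lean %.1f'%(f,th,l),'row dx %.4f dz %.4f wy %.1f'%(d@x/1000,d@z/1000,l-lean0))
E
python3 - <<'E'
from h import *
B,l=barnow(r.get_state());print(B,l,conf(B))
plan([(45,224),(46.5,220),(47,215),(47,210),(46.5,205),(46.5,200),(46.5,195),(46.5,190),(38,190)],B,l)
E
```

```text
[ 43.81501719 224.97576997] 9.866332810987387 (np.float64(19.464929106306254), np.float64(1.9718086274545594))
(45, 224) phi 18.6 lever 2.06 lean 9.0 row dx 0.0004 dz 0.0010 wy -0.9
(46.5, 220) phi 13.0 lever 2.10 lean 3.4 row dx -0.0024 dz 0.0037 wy -6.4
(47, 215) phi 5.7 lever 2.07 lean -3.9 row dx -0.0073 dz 0.0064 wy -13.7
(47, 210) phi -1.4 lever 2.05 lean -11.0 row dx -0.0123 dz 0.0084 wy -20.9
(46.5, 205) phi -8.4 lever 2.04 lean -18.0 row dx -0.0173 dz 0.0099 wy -27.9
(46.5, 200) phi -15.0 lever 2.13 lean -24.6 row dx -0.0211 dz 0.0114 wy -34.4
(46.5, 195) phi -21.1 lever 2.27 lean -30.7 row dx -0.0244 dz 0.0128 wy -40.6
(46.5, 190) phi -26.6 lever 2.45 lean -36.2 row dx -0.0272 dz 0.0143 wy -46.1
(38, 190) phi -32.1 lever 1.80 lean -41.7 row dx -0.0371 dz 0.0094 wy -51.5
```

Request:
{"method": "carry_out", "body": {"commands": [[0.0004,0,0.001,0,-0.9,0],[-0.001,0,0.0023,0,-3.6,0],[-0.0024,0,0.0037,0,-6.4,0],[-0.0048,0,0.005,0,-10,0],[-0.0073,0,0.0064,0,-13.7,0],[-0.0098,0,0.0074,0,-17.3,0],[-0.0123,0,0.0084,0,-20.9,0],[-0.0123,0,0.0084,0,-20.9,0],[-0.0123,0,0.0084,0,-20.9,0]]}}

```text
clock: 14.2
tool_pos: [0.5635, -0.0919, 0.1743]
eef_rot: [0.99, 0.104, -0.096, 0.003]
contact_force: [2.2, -4.1, 1.0]
opening: 0.399
```

Run:
```python
from h import *
s,p,q=look('15');print(np.round(s['q'],3),barnow(s))
```

```text
t 14.2 pos [ 0.5635 -0.0919  0.1743] q [ 0.9899  0.1039 -0.0962  0.0035] F [ 2.15 -4.1   1.05] M [-0.9  -0.67  0.09] op 0.399
case [ 28.4   0.8 174.3] tilt [-0.191  0.011 -0.981]
[ 0.483  0.865 -0.843  1.543  0.629  1.24  -1.872] (array([ 47.7949032, 209.5734998]), np.float64(-11.02564776947008))
```

View pics/z15.png

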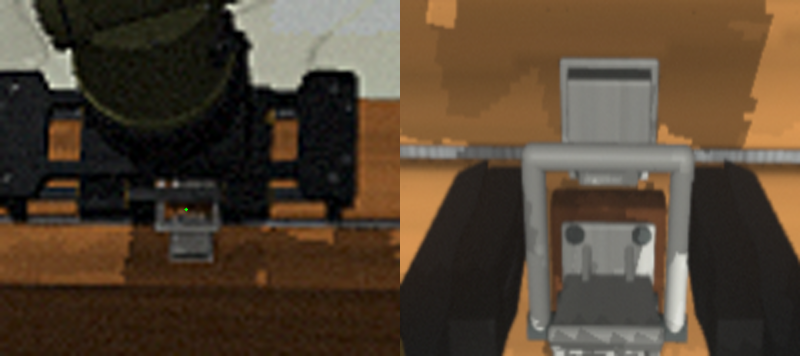

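Run:
```python
from h import *
B,l=barnow(r.get_state());print(B,l,conf(B))
plan([(47.5,207),(47,204.5),(47,202),(47,200),(47,198),(47,196),(47,194)],B,l)
```

```text
[ 47.71167183 209.82354254] -10.98477193286002 (np.float64(-1.1840573097488616), np.float64(2.1163001804292723))
(47.5, 207) phi -5.2 lever 2.11 lean -15.0 row dx -0.0023 dz 0.0019 wy -4.0
(47, 204.5) phi -8.8 lever 2.09 lean -18.6 row dx -0.0047 dz 0.0034 wy -7.6
(47, 202) phi -12.1 lever 2.13 lean -21.9 row dx -0.0062 dz 0.0048 wy -10.9
(47, 200) phi -14.6 lever 2.18 lean -24.4 row dx -0.0074 dz 0.0059 wy -13.4
(47, 198) phi -17.1 lever 2.22 lean -26.9 row dx -0.0085 dz 0.0069 wy -15.9
(47, 196) phi -19.5 lever 2.28 lean -29.3 row dx -0.0095 dz 0.0079 wy -18.3
(47, 194) phi -21.8 lever 2.34 lean -31.6 row dx -0.0104 dz 0.0089 wy -20.6
```

Request:
{"method": "carry_out", "body": {"commands": [[-0.0023,0.0005,0.0019,0,-4,0],[-0.0047,0.001,0.0034,0,-7.6,0],[-0.0062,0.001,0.0048,0,-10.9,0],[-0.0074,0.001,0.0059,0,-13.4,0],[-0.0085,0.001,0.0069,0,-15.9,0],[-0.0085,0.001,0.0069,0,-15.9,0],[-0.0085,0.001,0.0069,0,-15.9,0]]}}

```text
clock: 15.0
tool_pos: [0.5537, -0.0941, 0.1693]
eef_rot: [0.967, 0.103, -0.232, 0.017]
contact_force: [2.2, -3.7, 0.1]
opening: 0.402
```

Run:
```python
from h import *
s,p,q=look('16');B,l=barnow(s);print(np.round(s['q'],3),B,l)
plan([(47,197),(47,196),(47,195),(47,194),(47,193),(47,192),(47,191),(47,190),(47,189),(47,188),(47,186)],B,l)
```

```text
t 15.0 pos [ 0.5537 -0.0941  0.1693] q [ 0.9672  0.1028 -0.2316  0.0172] F [ 2.21 -3.65  0.06] M [-0.51 -0.82  0.31] op 0.402
case [ 18.4   0.6 169.3] tilt [-0.452  0.009 -0.892]
[ 0.364  0.992 -0.773  1.295  0.572  1.58  -1.805] [ 46.6407287  197.90573288] -26.85287729590128
(47, 197) phi -18.3 lever 2.25 lean -27.7 row dx 0.0002 dz 0.0005 wy -0.8
(47, 196) phi -19.5 lever 2.28 lean -28.9 row dx -0.0002 dz 0.0011 wy -2.0
(47, 195) phi -20.7 lever 2.31 lean -30.0 row dx -0.0005 dz 0.0017 wy -3.2
(47, 194) phi -21.8 lever 2.34 lean -31.2 row dx -0.0008 dz 0.0023 wy -4.3
(47, 193) phi -22.9 lever 2.38 lean -32.3 row dx -0.0010 dz 0.0029 wy -5.4
(47, 192) phi -24.0 lever 2.41 lean -33.4 row dx -0.0013 dz 0.0035 wy -6.5
(47, 191) phi -25.1 lever 2.45 lean -34.4 row dx -0.0015 dz 0.0040 wy -7.6
(47, 190) phi -26.1 lever 2.49 lean -35.5 row dx -0.0017 dz 0.0046 wy -8.6
(47, 189) phi -27.1 lever 2.53 lean -36.5 row dx -0.0019 dz 0.0052 wy -9.6
(47, 188) phi -28.0 lever 2.57 lean -37.4 row dx -0.0020 dz 0.0058 wy -10.6
(47, 186) phi -29.8 lever 2.67 lean -39.2 row dx -0.0022 dz 0.0069 wy -12.3
```

View pics/z16.png

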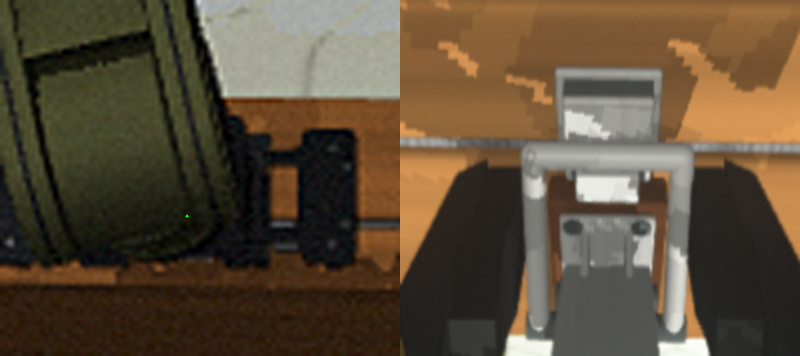

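Request:
{"method": "carry_out", "body": {"commands": [[0.0002,0.0005,0.0005,0,-0.8,0],[-0.0002,0.001,0.0011,0,-2,0],[-0.0005,0.001,0.0017,0,-3.2,0],[-0.0005,0.001,0.0017,0,-3.2,0]]}}

```text
clock: 15.5
tool_pos: [0.5517, -0.0947, 0.1679]
eef_rot: [0.96, 0.103, -0.261, 0.02]
contact_force: [-1.9, 0.7, 1.6]
opening: 0.401
```

Request:
{"method": "carry_out", "body": {"commands": [[-0.0002,0,0.0006,0,-1.1,0],[-0.0002,0,0.0006,0,-1.1,0]]}}

```text
clock: 15.7
tool_pos: [0.5514, -0.0948, 0.1676]
eef_rot: [0.957, 0.102, -0.269, 0.021]
contact_force: [-2.3, 0.3, 1.1]
opening: 0.401
```

Request:
{"method": "carry_out", "body": {"commands": [[-0.0002,0,0.0006,0,-1.1,0],[-0.0002,0,0.0006,0,-1.1,0]]}}

```text
clock: 15.9
tool_pos: [0.5511, -0.0949, 0.1672]
eef_rot: [0.955, 0.102, -0.278, 0.022]
contact_force: [-2.7, 3.0, 0.9]
opening: 0.401
```

Run:
```python
from h import *
s,p,q=look('17');B,l=barnow(s);print(B,l)
cv2.imwrite('pics/w17z.png',cv2.resize(p['img'][200:350,215:350],None,fx=4,fy=4,interpolation=cv2.INTER_CUBIC))
plan([(46.5,192),(46.3,191),(46,190),(46,189),(46,188),(46,187)],B,l)
```

```text
t 15.9 pos [ 0.5511 -0.0949  0.1672] q [ 0.9548  0.1021 -0.2784  0.0216] F [-2.7   2.97  0.92] M [ 0.61  0.11 -0.47] op 0.401
case [ 15.7   0.3 167.2] tilt [-0.536  0.008 -0.844]
[ 46.61540222 192.91132043] -32.422599703500104
(46.5, 192) phi -24.5 lever 2.37 lean -33.5 row dx -0.0004 dz 0.0006 wy -1.1
(46.3, 191) phi -25.8 lever 2.39 lean -34.8 row dx -0.0008 dz 0.0012 wy -2.4
(46, 190) phi -27.2 lever 2.41 lean -36.2 row dx -0.0014 dz 0.0019 wy -3.8
(46, 189) phi -28.2 lever 2.45 lean -37.2 row dx -0.0016 dz 0.0025 wy -4.8
(46, 188) phi -29.2 lever 2.49 lean -38.2 row dx -0.0017 dz 0.0030 wy -5.8
(46, 187) phi -30.2 lever 2.54 lean -39.2 row dx -0.0018 dz 0.0036 wy -6.8
```

View pics/w17z.png

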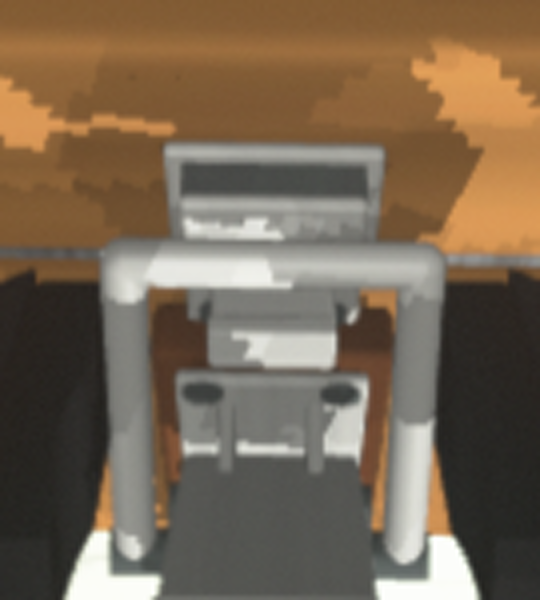

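Request:
{"method": "carry_out", "body": {"commands": [[-0.0004,0,0.0006,0,-1.1,0],[-0.0004,0,0.0006,0,-1.1,0]]}}

```text
clock: 16.2
tool_pos: [0.5508, -0.0951, 0.1669]
eef_rot: [0.952, 0.102, -0.287, 0.023]
contact_force: [-2.5, 4.9, 0.6]
opening: 0.403
```

Request:
{"method": "carry_out", "body": {"commands": [[-0.0004,0,0.0006,0,-1.3,0],[-0.0004,0,0.0006,0,-1.3,0]]}}

```text
clock: 16.4
tool_pos: [0.5502, -0.0953, 0.1666]
eef_rot: [0.949, 0.101, -0.298, 0.024]
contact_force: [-2.7, 4.3, 0.2]
opening: 0.399
```

Request:
{"method": "carry_out", "body": {"commands": [[-0.0006,0,0.0007,0,-1.4,0],[-0.0006,0,0.0007,0,-1.4,0]]}}

```text
clock: 16.6
tool_pos: [0.5494, -0.0955, 0.1663]
eef_rot: [0.945, 0.101, -0.309, 0.025]
contact_force: [-2.0, 5.0, 0.3]
opening: 0.4
```

Run:
```python
from h import *
s,p,q=look('18');B,l=barnow(s);print(B,l)
cv2.imwrite('pics/w18z.png',cv2.resize(p['img'][200:350,215:350],None,fx=4,fy=4,interpolation=cv2.INTER_CUBIC))
```

```text
t 16.6 pos [ 0.5494 -0.0955  0.1663] q [ 0.9454  0.1012 -0.3089  0.025 ] F [-1.99  5.02  0.3 ] M [ 0.96 -0.15 -0.78] op 0.4
case [1.390e+01 1.000e-01 1.663e+02] tilt [-0.589  0.007 -0.808]
[ 46.43400434 189.99957342] -36.10575316309901
```

View pics/w18z.png

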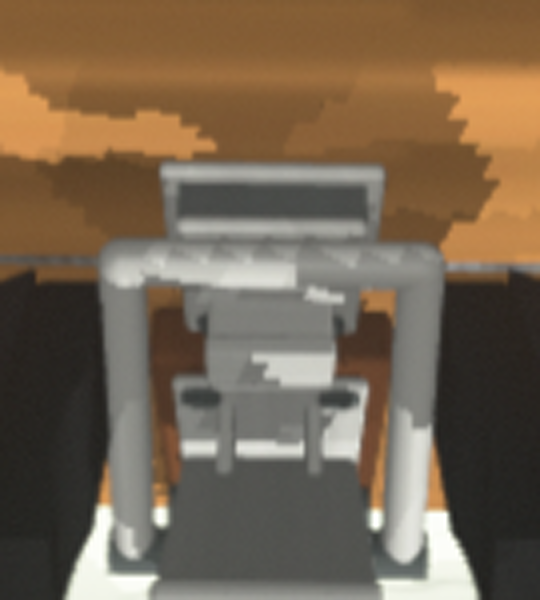

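Request:
{"method": "carry_out", "body": {"commands": [[-0.0002,-0.001,0.0006,0,-1.0,0],[-0.0002,-0.001,0.0006,0,-1.0,0]]}}

```text
clock: 16.9
tool_pos: [0.5489, -0.0955, 0.1661]
eef_rot: [0.943, 0.1, -0.317, 0.027]
contact_force: [-0.7, 3.2, -0.4]
opening: 0.401
```

Request:
{"method": "carry_out", "body": {"commands": [[-0.0002,0,0.0006,0,-1.0,0],[-0.0002,0,0.0006,0,-1.0,0]]}}

```text
clock: 17.1
tool_pos: [0.5484, -0.0957, 0.1663]
eef_rot: [0.94, 0.1, -0.325, 0.028]
contact_force: [0.1, 2.5, 2.7]
opening: 0.405
```

Request:
{"method": "carry_out", "body": {"commands": [[-0.0002,0,0.0006,0,-1.0,0],[-0.0002,0,0.0006,0,-1.0,0]]}}

```text
clock: 17.3
tool_pos: [0.5478, -0.0958, 0.1664]
eef_rot: [0.937, 0.1, -0.334, 0.029]
contact_force: [-0.2, 2.2, 5.1]
opening: 0.404
```

Run:
```python
from h import *
s,p,q=look('19');B,l=barnow(s);print(B,l,np.round(s['q'],2))
cv2.imwrite('pics/w19z.png',cv2.resize(p['img'][200:350,215:350],None,fx=4,fy=4,interpolation=cv2.INTER_CUBIC))
```

```text
t 17.3 pos [ 0.5478 -0.0958  0.1664] q [ 0.9369  0.0999 -0.3339  0.0286] F [-0.19  2.2   5.11] M [ 0.37  0.12 -0.33] op 0.404
case [1.230e+01 1.000e-01 1.664e+02] tilt [-0.631  0.005 -0.775]
[ 46.0152577 188.283946 ] -39.16108455973367 [ 0.28  1.11 -0.71  1.1   0.55  1.83 -1.76]
```

View pics/w19z.png

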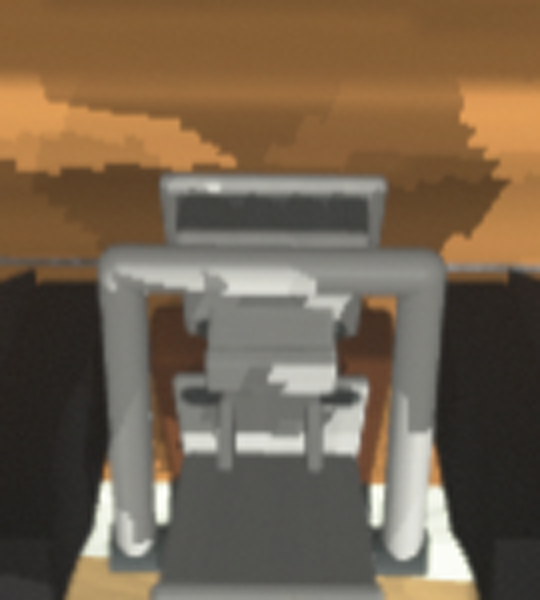

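Run:
```python
from h import *
s=st();B,l=barnow(s);print(B,l)
plan([(45,188.5),(44,188.5),(43,188.5),(42,188.5),(41,188.5),(40,188.5),(39,188.5),(38,188.5),(37,188.5)],B,l)
```

```text
t 17.4 pos [ 0.5478 -0.0958  0.1663] q [ 0.9369  0.0999 -0.3337  0.0285] F [0.24 2.78 4.93] M [ 0.44  0.03 -0.43] op 0.403
[ 46.01667519 188.28519109] -39.13027300598591
(45, 188.5) phi -29.7 lever 2.39 lean -40.0 row dx -0.0015 dz 0.0003 wy -0.8
(44, 188.5) phi -30.6 lever 2.32 lean -40.9 row dx -0.0029 dz 0.0007 wy -1.7
(43, 188.5) phi -31.5 lever 2.25 lean -41.7 row dx -0.0042 dz 0.0011 wy -2.6
(42, 188.5) phi -32.2 lever 2.17 lean -42.4 row dx -0.0054 dz 0.0016 wy -3.3
(41, 188.5) phi -32.9 lever 2.10 lean -43.1 row dx -0.0066 dz 0.0021 wy -4.0
(40, 188.5) phi -33.4 lever 2.03 lean -43.7 row dx -0.0078 dz 0.0025 wy -4.5
(39, 188.5) phi -33.9 lever 1.96 lean -44.1 row dx -0.0089 dz 0.0030 wy -5.0
(38, 188.5) phi -34.3 lever 1.88 lean -44.5 row dx -0.0099 dz 0.0036 wy -5.4
(37, 188.5) phi -34.6 lever 1.80 lean -44.8 row dx -0.0109 dz 0.0041 wy -5.7
```

Request:
{"method": "carry_out", "body": {"commands": [[-0.0008,0,0.0001,0,-0.4,0],[-0.0015,0,0.0003,0,-0.8,0],[-0.0022,0,0.0005,0,-1.3,0],[-0.0029,0,0.0007,0,-1.7,0]]}}

```text
clock: 17.8
tool_pos: [0.5466, -0.096, 0.1669]
eef_rot: [0.933, 0.099, -0.346, 0.03]
contact_force: [6.3, 3.6, 4.9]
opening: 0.402
```

Request:
{"method": "carry_out", "body": {"commands": [[-0.0007,0,0.0002,0,-0.5,0],[-0.0013,0,0.0004,0,-0.9,0],[-0.0013,0,0.0004,0,-0.9,0]]}}

```text
clock: 18.1
tool_pos: [0.5457, -0.0962, 0.1672]
eef_rot: [0.93, 0.099, -0.353, 0.031]
contact_force: [6.2, 2.7, 4.1]
opening: 0.402
```

Request:
{"method": "carry_out", "body": {"commands": [[-0.0006,0,0.0003,0,-0.4,0],[-0.0012,0,0.0005,0,-0.7,0],[-0.0012,0,0.0005,0,-0.7,0]]}}

```text
clock: 18.4
tool_pos: [0.5448, -0.0964, 0.1677]
eef_rot: [0.928, 0.099, -0.358, 0.031]
contact_force: [7.6, 3.5, 3.6]
opening: 0.405
```

Run:
```python
from h import *
s,p,q=look('20');B,l=barnow(s);print(B,l,np.round(s['q'],2))
cv2.imwrite('pics/w20z.png',cv2.resize(p['img'][200:350,215:350],None,fx=4,fy=4,interpolation=cv2.INTER_CUBIC))
```

```text
t 18.4 pos [ 0.5448 -0.0964  0.1677] q [ 0.928   0.0987 -0.3578  0.0311] F [7.6  3.48 3.61] M [ 0.47 -1.25 -0.25] op 0.405
case [9.200e+00 1.000e-01 1.677e+02] tilt [-0.67   0.004 -0.742]
[ 43.9663594  187.84294713] -42.096966172423976 [ 0.26  1.13 -0.7   1.06  0.54  1.89 -1.75]
```

View pics/w20z.png

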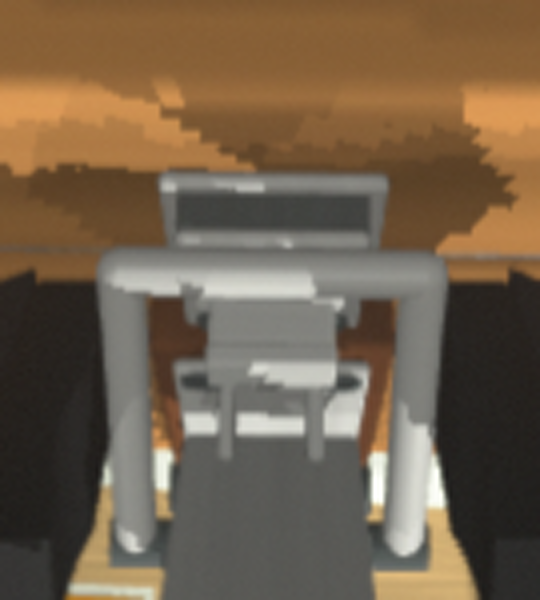

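Request:
{"method": "carry_out", "body": {"commands": [[-0.0003,0,-0.0003,0,0,0],[-0.0006,0,-0.0007,0,0,0],[-0.0006,0,-0.0007,0,0,0]]}}

```text
clock: 18.8
tool_pos: [0.5439, -0.0966, 0.168]
eef_rot: [0.928, 0.099, -0.359, 0.031]
contact_force: [5.3, 3.0, 0.6]
opening: 0.401
```

Run:
```python
from h import *
s=st();print(barnow(s));s=st()
```

```text
t 18.8 pos [ 0.5439 -0.0966  0.168 ] q [ 0.9276  0.0989 -0.3588  0.031 ] F [5.32 3.04 0.56] M [ 0.58 -1.27 -0.3 ] op 0.401
(array([ 43.17319051, 188.10548418]), np.float64(-42.21894210357284))
t 18.8 pos [ 0.5439 -0.0966  0.168 ] q [ 0.9276  0.0989 -0.3588  0.031 ] F [5.32 3.04 0.56] M [ 0.58 -1.27 -0.3 ] op 0.401
```

Run:
```python
from h import *
s=st();B,l=barnow(s);print(B,l)
x,z=B
PIV[0]-=1
plan([(x-k,z) for k in range(1,13)],B,l)
```

```text
t 18.8 pos [ 0.5439 -0.0966  0.168 ] q [ 0.9276  0.0989 -0.3588  0.031 ] F [5.32 3.04 0.56] M [ 0.58 -1.27 -0.3 ] op 0.401
[ 43.17319051 188.10548418] -42.21894210357284
(np.float64(42.17319050655432), np.float64(188.10548417516145)) phi -31.8 lever 2.28 lean -43.1 row dx -0.0013 dz 0.0005 wy -0.9
(np.float64(41.17319050655432), np.float64(188.10548417516145)) phi -32.6 lever 2.20 lean -43.9 row dx -0.0026 dz 0.0010 wy -1.6
(np.float64(40.17319050655432), np.float64(188.10548417516145)) phi -33.3 lever 2.13 lean -44.5 row dx -0.0038 dz 0.0015 wy -2.3
(np.float64(39.17319050655432), np.float64(188.10548417516145)) phi -33.9 lever 2.06 lean -45.1 row dx -0.0049 dz 0.0020 wy -2.9
(np.float64(38.17319050655432), np.float64(188.10548417516145)) phi -34.4 lever 1.99 lean -45.7 row dx -0.0060 dz 0.0026 wy -3.4
(np.float64(37.17319050655432), np.float64(188.10548417516145)) phi -34.8 lever 1.91 lean -46.1 row dx -0.0070 dz 0.0031 wy -3.9
(np.float64(36.17319050655432), np.float64(188.10548417516145)) phi -35.1 lever 1.84 lean -46.4 row dx -0.0080 dz 0.0037 wy -4.2
(np.float64(35.17319050655432), np.float64(188.10548417516145)) phi -35.4 lever 1.76 lean -46.7 row dx -0.0088 dz 0.0043 wy -4.4
(np.float64(34.17319050655432), np.float64(188.10548417516145)) phi -35.5 lever 1.68 lean -46.8 row dx -0.0097 dz 0.0050 wy -4.5
(np.float64(33.17319050655432), np.float64(188.10548417516145)) phi -35.4 lever 1.59 lean -46.7 row dx -0.0104 dz 0.0056 wy -4.5
(np.float64(32.17319050655432), np.float64(188.10548417516145)) phi -35.2 lever 1.50 lean -46.5 row dx -0.0110 dz 0.0064 wy -4.3
(np.float64(31.17319050655432), np.float64(188.10548417516145)) phi -34.8 lever 1.40 lean -46.1 row dx -0.0115 dz 0.0071 wy -3.9
```

Request:
{"method": "carry_out", "body": {"commands": [[-0.0013,0,0.0005,0,-0.9,0],[-0.0026,0,0.001,0,-1.6,0],[-0.0026,0,0.001,0,-1.6,0]]}}

```text
clock: 19.1
tool_pos: [0.5414, -0.0971, 0.1691]
eef_rot: [0.922, 0.098, -0.372, 0.033]
contact_force: [4.3, 3.7, 2.5]
opening: 0.403
```

Request:
{"method": "carry_out", "body": {"commands": [[-0.0012,0,0.0005,0,-0.7,0],[-0.0023,0,0.001,0,-1.3,0],[-0.0023,0,0.001,0,-1.3,0]]}}

```text
clock: 19.4
tool_pos: [0.5389, -0.0977, 0.17]
eef_rot: [0.918, 0.098, -0.383, 0.034]
contact_force: [4.3, 2.7, 2.9]
opening: 0.4
```

Run:
```python
from h import *
s,p,q=look('21');B,l=barnow(s);print(B,l,np.round(s['q'],2))
cv2.imwrite('pics/w21z.png',cv2.resize(p['img'][200:350,215:350],None,fx=4,fy=4,interpolation=cv2.INTER_CUBIC))
```

```text
t 19.4 pos [ 0.5389 -0.0977  0.17  ] q [ 0.9181  0.0981 -0.3827  0.0337] F [4.34 2.7  2.87] M [ 0.56 -1.13 -0.37] op 0.4
case [  3.2   0.  170. ] tilt [-0.709  0.003 -0.705]
[ 39.00359054 188.29676234] -45.17985113216161 [ 0.25  1.15 -0.69  1.03  0.54  1.94 -1.74]
```

View pics/w21z.png

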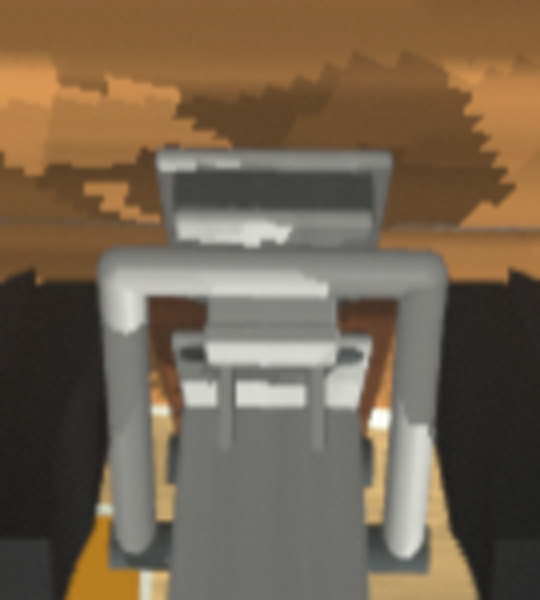

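Run:
```python
from h import *
from scipy.optimize import least_squares
p=r.snapshot('wrist')
TF=np.array(p['tool_from_camera'])
poses={'w17':([.5511,-.0949,.1672],[.9548,.1021,-.2784,.0216]),'w19':([.5478,-.0958,.1664],[.9369,.0999,-.3339,.0286]),'w20':([.5448,-.0964,.1677],[.928,.0987,-.3578,.0311]),'w21':([.5389,-.0977,.17],[.9181,.0981,-.3827,.0337])}
for n,(t,q) in poses.items():
    a=cv2.imread('pics/'+n+'.png');g=cv2.cvtColor(a,cv2.COLOR_BGR2GRAY)
    T=np.eye(4);T[:3,:3]=R.from_quat(q).as_matrix();T[:3,3]=t;T=T@TF
    prof=g[225:305,275:290].mean(1)
    print(n,' '.join('%d:%d'%(i+225,v) for i,v in enumerate(prof)))
    # vertical pixel per mm etc.: predicted rows for bar b, and seat guess
    def row(x,z): return proj(p,toworld([x,0.3,z]),T)[1]
    s={'eef_rot':q,'tool_pos':t};B,l=barnow(s)
    print('B',B.round(1),'row',round(row(*B),1),'drow/dx',round(row(B[0]+1,B[1])-row(*B),2),'drow/dz',round(row(B[0],B[1]+1)-row(*B),2))
```

```text
w17 225:95 226:94 227:94 228:95 229:95 230:95 231:96 232:96 233:93 234:93 235:102 236:130 237:159 238:168 239:152 240:125 241:87 242:75 243:74 244:74 245:74 246:74 247:75 248:92 249:128 250:160 251:172 252:160 253:147 254:161 255:179 256:183 257:191 258:199 259:178 260:125 261:133 262:148 263:162 264:181 265:202 266:213 267:214 268:212 269:210 270:213 271:203 272:144 273:125 274:123 275:122 276:123 277:123 278:116 279:113 280:122 281:126 282:146 283:186 284:208 285:203 286:201 287:203 288:204 289:200 290:186 291:153 292:102 293:105 294:129 295:136 296:127 297:117 298:116 299:117 300:117 301:117 302:117 303:117 304:117
B [ 46.6 192.9] row 267.2 drow/dx -1.25 drow/dz 2.06
w19 225:111 226:106 227:101 228:97 229:95 230:95 231:94 232:93 233:92 234:92 235:93 236:95 237:98 238:98 239:99 240:98 241:94 242:90 243:101 244:132 245:160 246:171 247:157 248:119 249:81 250:69 251:67 252:66 253:65 254:66 255:65 256:67 257:85 258:115 259:132 260:133 261:117 262:108 263:117 264:126 265:137 266:154 267:177 268:195 269:203 270:210 271:215 272:214 273:186 274:123 275:113 276:119 277:127 278:129 279:128 2
[... 896 characters left out ...]
drow/dx -0.89 drow/dz 2.24
w21 225:74 226:74 227:74 228:73 229:73 230:74 231:74 232:74 233:76 234:76 235:76 236:77 237:94 238:120 239:133 240:137 241:128 242:102 243:73 244:67 245:67 246:67 247:67 248:67 249:67 250:68 251:73 252:96 253:124 254:143 255:164 256:187 257:200 258:197 259:188 260:159 261:126 262:105 263:114 264:123 265:131 266:140 267:157 268:177 269:189 270:197 271:207 272:211 273:196 274:156 275:132 276:130 277:130 278:131 279:132 280:125 281:121 282:130 283:130 284:135 285:164 286:200 287:212 288:214 289:212 290:197 291:154 292:112 293:108 294:113 295:142 296:189 297:211 298:214 299:213 300:210 301:174 302:122 303:112 304:111
B [ 39.  188.3] row 267.2 drow/dx -0.77 drow/dz 2.28
```

Request:
{"method": "carry_out", "body": {"commands": [[-0.0006,0,0.0003,0,-0.3,0],[-0.0011,0,0.0005,0,-0.5,0],[-0.0011,0,0.0005,0,-0.5,0]]}}

```text
clock: 19.85
tool_pos: [0.5376, -0.0979, 0.1705]
eef_rot: [0.916, 0.098, -0.387, 0.034]
contact_force: [4.8, 3.8, 1.1]
opening: 0.403
```

Request:
{"method": "carry_out", "body": {"commands": [[-0.0006,0,0.0003,0,-0.3,0],[-0.001,0,0.0005,0,-0.5,0],[-0.001,0,0.0005,0,-0.5,0]]}}

```text
clock: 20.15
tool_pos: [0.5365, -0.0981, 0.1708]
eef_rot: [0.915, 0.098, -0.391, 0.034]
contact_force: [4.0, 3.7, 1.5]
opening: 0.401
```

Run:
```python
from h import *
s,p,q=look('22');B,l=barnow(s);print(B,l)
g=cv2.cvtColor(p['img'],cv2.COLOR_BGR2GRAY);print(' '.join('%d:%d'%(i+225,v) for i,v in enumerate(g[225:305,275:290].mean(1))))
cv2.imwrite('pics/w22z.png',cv2.resize(p['img'][200:350,215:350],None,fx=4,fy=4,interpolation=cv2.INTER_CUBIC))
```

```text
t 20.15 pos [ 0.5365 -0.0981  0.1708] q [ 0.9146  0.0978 -0.3908  0.0345] F [3.96 3.66 1.52] M [ 0.48 -1.05 -0.34] op 0.401
case [  0.8   0.  170.8] tilt [-0.722  0.003 -0.692]
[ 36.91608353 188.39462189] -46.19529148091995
225:72 226:72 227:72 228:72 229:73 230:74 231:74 232:74 233:74 234:75 235:91 236:117 237:131 238:136 239:129 240:105 241:76 242:67 243:67 244:66 245:66 246:66 247:67 248:67 249:69 250:87 251:117 252:137 253:153 254:166 255:169 256:179 257:193 258:190 259:182 260:160 261:129 262:106 263:114 264:123 265:130 266:139 267:155 268:175 269:187 270:196 271:205 272:209 273:195 274:155 275:133 276:131 277:132 278:129 279:125 280:127 281:130 282:132 283:146 284:182 285:210 286:212 287:213 288:209 289:175 290:117 291:108 292:117 293:168 294:208 295:212 296:212 297:212 298:210 299:186 300:143 301:122 302:119 303:119 304:119
```

View pics/w22z.png

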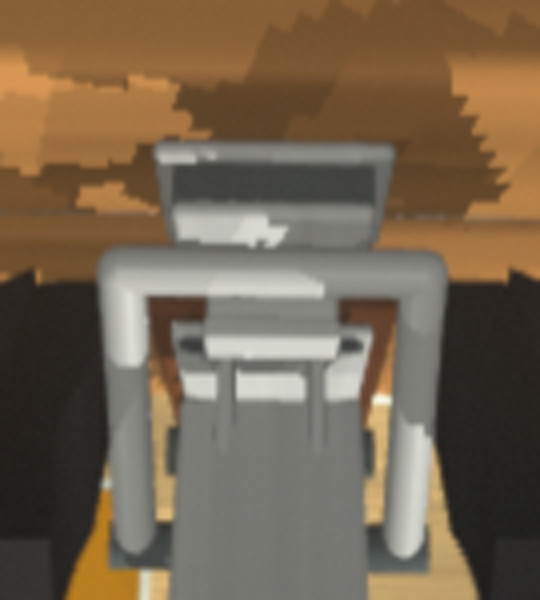

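Request:
{"method": "carry_out", "body": {"commands": [[-0.0005,0,0.0003,0,-0.2,0],[-0.0009,0,0.0006,0,-0.3,0],[-0.0009,0,0.0006,0,-0.3,0]]}}

```text
clock: 20.55
tool_pos: [0.5355, -0.0983, 0.171]
eef_rot: [0.914, 0.098, -0.393, 0.035]
contact_force: [3.9, 4.0, 0.7]
opening: 0.401
```

Request:
{"method": "carry_out", "body": {"commands": [[-0.0004,0,0.0003,0,-0.1,0],[-0.0008,0,0.0007,0,-0.1,0],[-0.0008,0,0.0007,0,-0.1,0]]}}

```text
clock: 20.85
tool_pos: [0.5344, -0.0986, 0.1711]
eef_rot: [0.913, 0.098, -0.394, 0.035]
contact_force: [3.6, 2.8, 2.1]
opening: 0.406
```

Run:
```python
from h import *
s,p,q=look('23');B,l=barnow(s);print(B,l)
g=cv2.cvtColor(p['img'],cv2.COLOR_BGR2GRAY);print(' '.join('%d:%d'%(i+225,v) for i,v in enumerate(g[225:305,275:290].mean(1))))
cv2.imwrite('pics/w23z.png',cv2.resize(p['img'][200:350,215:350],None,fx=4,fy=4,interpolation=cv2.INTER_CUBIC))
```

```text
t 20.85 pos [ 0.5344 -0.0986  0.1711] q [ 0.9132  0.0977 -0.394   0.0348] F [3.56 2.82 2.15] M [ 0.54 -1.1  -0.36] op 0.406
case [ -1.4   0.  171.1] tilt [-0.727  0.003 -0.687]
[ 34.83031859 188.50777728] -46.59803552089042
225:71 226:71 227:71 228:70 229:71 230:72 231:72 232:75 233:91 234:118 235:131 236:135 237:129 238:104 239:76 240:67 241:66 242:66 243:66 244:66 245:66 246:66 247:67 248:84 249:114 250:133 251:148 252:161 253:167 254:164 255:161 256:172 257:187 258:196 259:204 260:179 261:131 262:105 263:113 264:123 265:130 266:139 267:155 268:175 269:186 270:193 271:189 272:165 273:132 274:123 275:131 276:132 277:125 278:120 279:129 280:130 281:135 282:162 283:198 284:210 285:213 286:218 287:207 288:154 289:112 290:114 291:153 292:197 293:210 294:211 295:212 296:212 297:212 298:209 299:174 300:129 301:126 302:125 303:125 304:125
```

View pics/w23z.png

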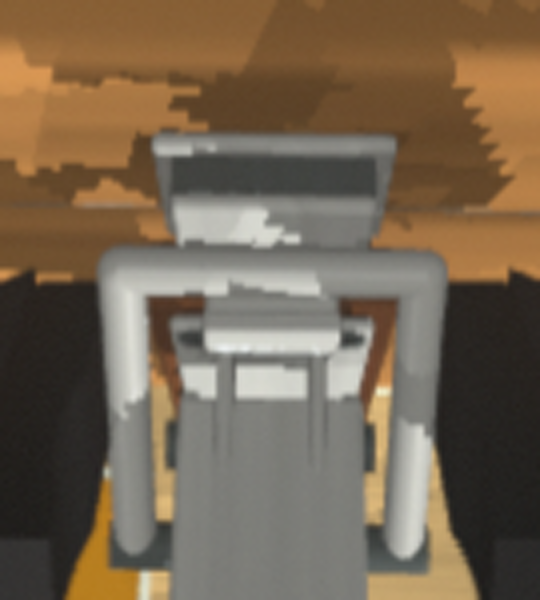

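Request:
{"method": "carry_out", "body": {"commands": [[-0.0004,0,0.0003,0,0,0],[-0.0007,0,0.0007,0,0,0],[-0.0007,0,0.0007,0,0,0]]}}

```text
clock: 21.25
tool_pos: [0.5333, -0.0988, 0.1712]
eef_rot: [0.913, 0.098, -0.394, 0.035]
contact_force: [3.9, 3.7, 1.1]
opening: 0.4
```

Request:
{"method": "carry_out", "body": {"commands": [[-0.0004,0,0.0004,0,0.1,0],[-0.0007,0,0.0007,0,0.2,0],[-0.0007,0,0.0007,0,0.2,0]]}}

```text
clock: 21.55
tool_pos: [0.5325, -0.0989, 0.1711]
eef_rot: [0.914, 0.098, -0.392, 0.035]
contact_force: [4.9, 2.8, 0.2]
opening: 0.398
```

Run:
```python
from h import *
s,p,q=look('24');B,l=barnow(s);print(B,l)
g=cv2.cvtColor(p['img'],cv2.COLOR_BGR2GRAY);print(' '.join('%d:%d'%(i+225,v) for i,v in enumerate(g[225:305,275:290].mean(1))))
cv2.imwrite('pics/w24z.png',cv2.resize(p['img'][200:350,215:350],None,fx=4,fy=4,interpolation=cv2.INTER_CUBIC))
```

```text
t 21.55 pos [ 0.5325 -0.0989  0.1711] q [ 0.914   0.0978 -0.3922  0.0345] F [4.89 2.79 0.18] M [ 0.59 -1.27 -0.35] op 0.398
case [ -3.3   0.  171.1] tilt [-0.724  0.003 -0.69 ]
[ 32.88831315 188.61438318] -46.366660955333
225:71 226:71 227:71 228:71 229:71 230:72 231:89 232:116 233:130 234:133 235:125 236:101 237:77 238:67 239:65 240:65 241:65 242:65 243:66 244:65 245:66 246:78 247:107 248:128 249:137 250:138 251:132 252:136 253:154 254:156 255:154 256:165 257:179 258:180 259:164 260:117 261:102 262:102 263:114 264:123 265:129 266:135 267:143 268:148 269:144 270:137 271:128 272:120 273:117 274:123 275:128 276:123 277:125 278:128 279:130 280:142 281:178 282:207 283:211 284:212 285:214 286:190 287:127 288:108 289:113 290:146 291:191 292:209 293:210 294:211 295:211 296:211 297:212 298:209 299:179 300:134 301:124 302:129 303:129 304:129
```

View pics/w24z.png

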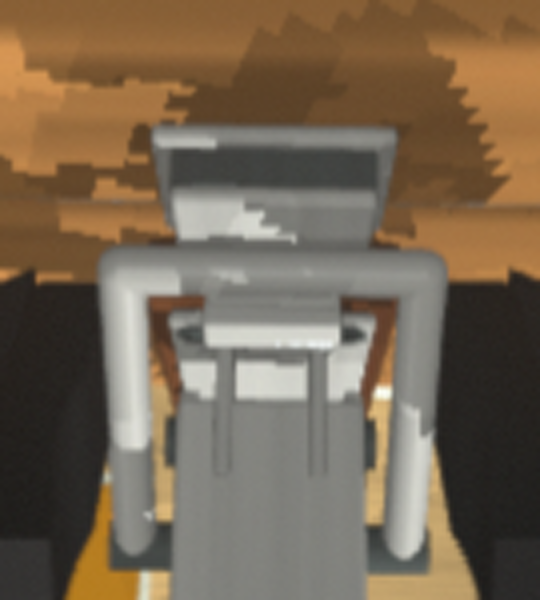

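Request:
{"method": "carry_out", "body": {"commands": [[-0.0002,0,0.0006,0,0.1,0],[-0.0004,0,0.001,0,0.3,0],[-0.0004,0,0.001,0,0.3,0]]}}

```text
clock: 21.95
tool_pos: [0.5317, -0.0991, 0.1709]
eef_rot: [0.915, 0.098, -0.39, 0.034]
contact_force: [5.7, 3.4, 1.4]
opening: 0.403
```

Request:
{"method": "carry_out", "body": {"commands": [[-0.0003,0,0.0004,0,0.2,0],[-0.0006,0,0.0008,0,0.4,0],[-0.0006,0,0.0008,0,0.4,0]]}}

```text
clock: 22.25
tool_pos: [0.5308, -0.0993, 0.1707]
eef_rot: [0.917, 0.098, -0.386, 0.034]
contact_force: [5.7, 4.1, 2.4]
opening: 0.403
```

Run:
```python
from h import *
s,p,q=look('25');B,l=barnow(s);print(B,l)
g=cv2.cvtColor(p['img'],cv2.COLOR_BGR2GRAY);print(' '.join('%d:%d'%(i+225,v) for i,v in enumerate(g[225:295,275:290].mean(1))))
cv2.imwrite('pics/w25z.png',cv2.resize(p['img'][200:350,215:350],None,fx=4,fy=4,interpolation=cv2.INTER_CUBIC))
```

```text
t 22.25 pos [ 0.5308 -0.0993  0.1707] q [ 0.9166  0.098  -0.3862  0.0339] F [5.66 4.08 2.35] M [ 0.61 -1.3  -0.32] op 0.403
case [ -5.1   0.  170.7] tilt [-0.715  0.004 -0.699]
[ 30.92116364 188.69846624] -45.62122422499749
225:70 226:70 227:71 228:71 229:69 230:72 231:89 232:116 233:129 234:132 235:124 236:100 237:76 238:66 239:65 240:65 241:65 242:66 243:65 244:65 245:66 246:79 247:108 248:128 249:136 250:136 251:130 252:133 253:151 254:162 255:178 256:179 257:175 258:176 259:165 260:116 261:101 262:101 263:113 264:121 265:128 266:134 267:141 268:146 269:141 270:134 271:126 272:119 273:116 274:121 275:127 276:123 277:124 278:127 279:129 280:140 281:175 282:206 283:209 284:209 285:205 286:177 287:125 288:106 289:113 290:156 291:198 292:208 293:209 294:210
```

View pics/w25z.png

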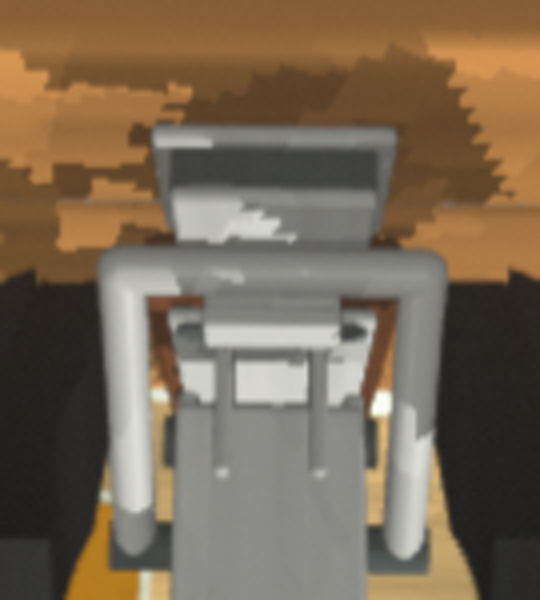

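Request:
{"method": "carry_out", "body": {"commands": [[0.0003,0,-0.0004,0,0,0],[0.0003,0,-0.0004,0,0,0]]}}

```text
clock: 22.55
tool_pos: [0.5308, -0.0993, 0.1708]
eef_rot: [0.916, 0.098, -0.387, 0.034]
contact_force: [4.8, 2.2, -0.0]
opening: 0.399
```

Request:
{"method": "carry_out", "body": {"commands": [[0,0,0,0,0,0],[0,0,0,0,0,0],[0,0,0,0,0,0],[0,0,0,0,0,0],[0,0,0,0,0,0]], "fingers": 80}}

```text
clock: 23.05
tool_pos: [0.5299, -0.0997, 0.1714]
eef_rot: [0.916, 0.098, -0.388, 0.034]
contact_force: [-0.0, -0.3, -0.7]
opening: 0.683
```

Run:
```python
from h import *
s,p,q=look('26');B,l=barnow(s);print(B,l)
g=cv2.cvtColor(p['img'],cv2.COLOR_BGR2GRAY);print(' '.join('%d:%d'%(i+225,v) for i,v in enumerate(g[225:295,275:290].mean(1))))
```

```text
t 23.05 pos [ 0.5299 -0.0997  0.1714] q [ 0.9157  0.0982 -0.3881  0.0342] F [-0.04 -0.26 -0.65] M [ 0.1  -0.64  0.  ] op 0.683
case [ -6.1  -0.2 171.4] tilt [-0.718  0.003 -0.696]
[ 29.98758228 189.26570345] -45.86051213332641
225:133 226:132 227:125 228:109 229:99 230:119 231:140 232:166 233:186 234:162 235:88 236:66 237:65 238:64 239:65 240:65 241:65 242:66 243:70 244:87 245:111 246:131 247:155 248:183 249:201 250:202 251:202 252:202 253:202 254:202 255:202 256:195 257:167 258:119 259:99 260:97 261:107 262:117 263:123 264:129 265:135 266:140 267:137 268:132 269:126 270:118 271:112 272:116 273:123 274:119 275:120 276:123 277:125 278:135 279:168 280:198 281:201 282:201 283:198 284:173 285:123 286:103 287:108 288:144 289:185 290:200 291:202 292:202 293:202 294:202
```

View pics/w26.png

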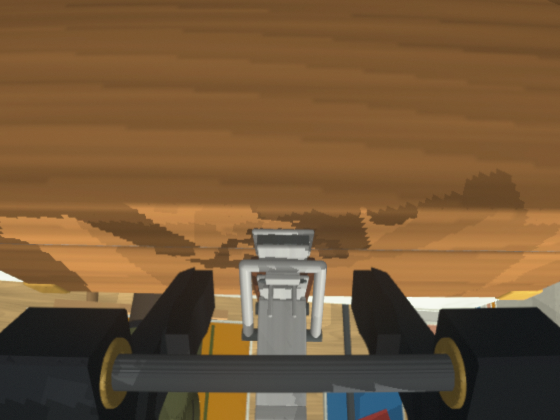

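Request:
{"method": "carry_out", "body": {"commands": [[0,0,-0.02,0,0,0],[0,0,-0.045,0,0,0],[0,0,-0.08,0,0,0],[-0.004,0,-0.08,0,8,0],[-0.008,0,-0.08,0,16,0],[-0.012,0,-0.08,0,24,0],[-0.016,0,-0.08,0,32,0],[-0.016,0,-0.08,0,40,0],[-0.016,0,-0.08,0,46,0],[-0.016,0,-0.08,0,46,0]]}}

```text
clock: 24.15
tool_pos: [0.5714, -0.0927, 0.2394]
eef_rot: [0.995, 0.103, -0.001, -0.006]
contact_force: [0.7, -0.9, 0.9]
opening: 0.683
```

Request:
{"method": "carry_out", "body": {"commands": [[0,0,0,0,0,0],[0,0,0,0,0,0],[0,0,0,0,0,0],[0,0,0,0,0,0],[0,0,0,0,0,0],[0,0,0,0,0,0],[0,0,0,0,0,0],[0,0,0,0,0,0]], "fingers": 255, "grip_force": 5}}

```text
clock: 24.95
tool_pos: [0.5755, -0.0907, 0.2386]
eef_rot: [0.995, 0.104, 0.001, -0.007]
contact_force: [-0.6, 0.3, -0.1]
opening: 0.007
```

Run:
```python
from h import *
s,p,q=look('27');print(np.round(s['q'],2))
t=snap('top','t27')
cv2.imwrite('pics/t27z.png',cv2.resize(t['img'][170:290,260:400],None,fx=5,fy=5,interpolation=cv2.INTER_CUBIC))
for l in ['keeper','loop_bar','lever_tip','lever_pivot']:
    print(l,[(tocase(a['xyz']).round(1).tolist(),round(a['p'],2)) for a in r.spot_point(p,l)[:2]])
```

```text
t 24.95 pos [ 0.5755 -0.0907  0.2386] q [ 9.946e-01  1.037e-01  8.000e-04 -7.100e-03] F [-0.56  0.29 -0.1 ] M [-0.08  0.02  0.03] op 0.007
case [ 40.4  -0.4 238.6] tilt [ 0.003  0.014 -1.   ]
[ 0.44  0.65 -0.62  1.64  0.41  0.99 -1.68]
keeper [([33.5, 0.4, 189.8], 0.84)]
loop_bar [([36.4, 0.6, 192.6], 0.98), ([-11.5, 272.2, -0.8], 0.68)]
lever_tip [([-1.5, -2.0, 243.7], 0.65)]
lever_pivot [([3.3, -0.9, 202.9], 0.81)]
```

View pics/w27.png

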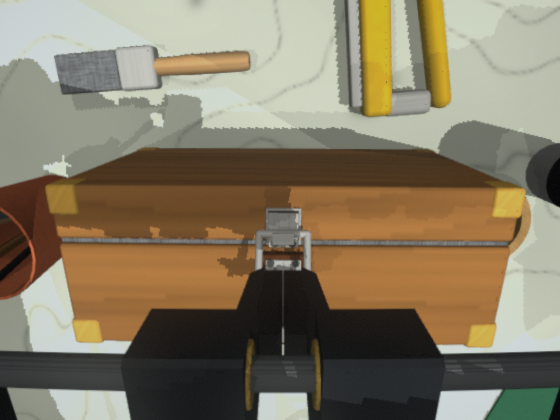

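View pics/z27.png

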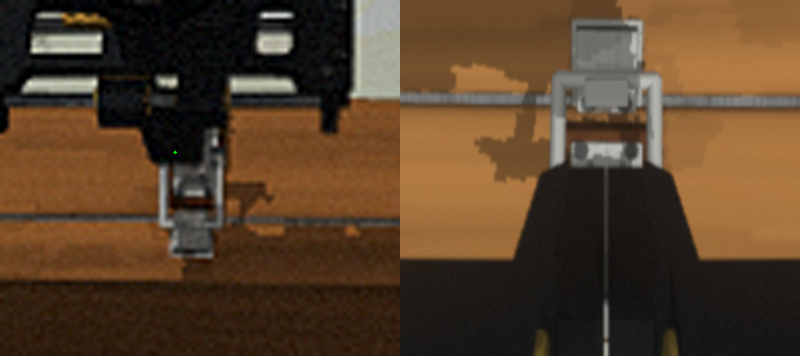

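Request:
{"method": "carry_out", "body": {"commands": [[0,0,0.012,0,0,0],[0,0,0.024,0,0,0],[-0.004,0,0.032,0,0,0],[-0.01,0,0.032,0,0,0],[-0.01,0,0.032,0,0,0]]}}

```text
clock: 25.8
tool_pos: [0.5644, -0.0927, 0.2062]
eef_rot: [0.995, 0.104, -0.0, -0.007]
contact_force: [-0.8, 0.4, -0.4]
opening: 0.008
```

Run:
```python
from h import *
s,p,q=look('28')
```

```text
t 25.8 pos [ 0.5644 -0.0927  0.2062] q [ 9.946e-01  1.037e-01 -1.000e-04 -7.000e-03] F [-0.81  0.44 -0.38] M [-0.06  0.01  0.06] op 0.008
case [ 2.920e+01 -2.000e-01  2.062e+02] tilt [ 0.001  0.014 -1.   ]
```

View pics/z28.png

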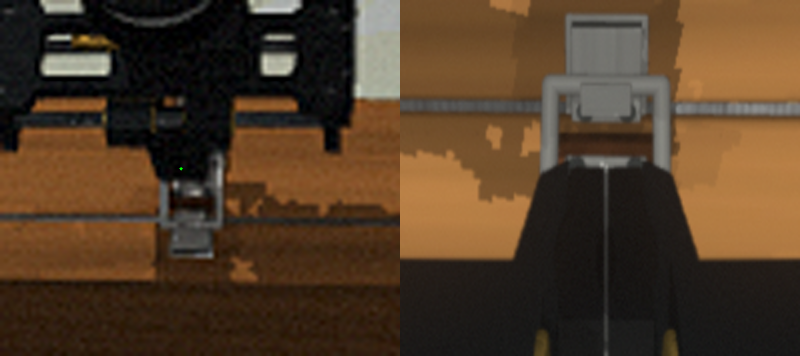

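Request:
{"method": "carry_out", "body": {"commands": [[-0.003,0,0,0,0,0],[-0.006,0,0,0,0,0],[-0.009,0,0,0,0,0],[-0.009,0,0,0,0,0]]}}

```text
clock: 26.3
tool_pos: [0.5564, -0.0944, 0.2067]
eef_rot: [0.995, 0.104, 0.001, -0.007]
contact_force: [-0.2, 0.8, 0.6]
opening: 0.007
```

Request:
{"method": "carry_out", "body": {"commands": [[-0.002,0,0,0,0,0],[-0.004,0,0,0,0,0],[-0.006,0,0,0,0,0]]}}

```text
clock: 26.6
tool_pos: [0.5509, -0.0955, 0.2066]
eef_rot: [0.995, 0.104, 0.001, -0.007]
contact_force: [-0.5, 0.1, 0.3]
opening: 0.007
```

Request:
{"method": "carry_out", "body": {"commands": [[-0.002,0,0,0,0,0],[-0.004,0,0,0,0,0],[-0.006,0,0.0005,0,0,0]]}}

```text
clock: 26.9
tool_pos: [0.5455, -0.0966, 0.2063]
eef_rot: [0.995, 0.104, 0.001, -0.007]
contact_force: [0.8, 0.1, 1.9]
opening: 0.006
```

Run:
```python
from h import *
s,p,q=look('29')
```

```text
t 26.9 pos [ 0.5455 -0.0966  0.2063] q [ 0.9946  0.1038  0.0013 -0.0072] F [0.77 0.1  1.85] M [ 0.09 -0.18 -0.02] op 0.006
case [ 9.800e+00 -2.000e-01  2.063e+02] tilt [ 0.004  0.014 -1.   ]
```

View pics/z29.png

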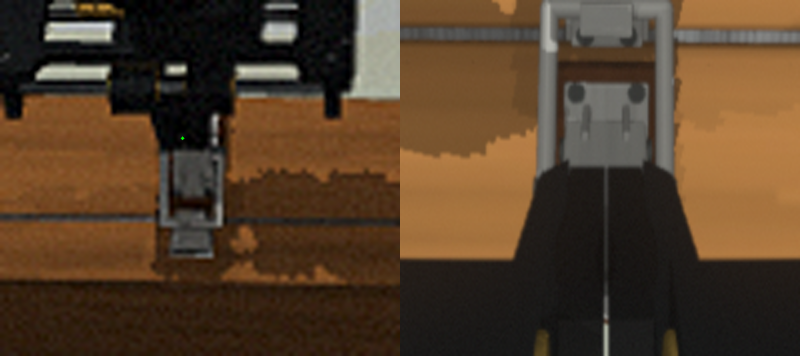

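Request:
{"method": "carry_out", "body": {"commands": [[-0.0024,0,0.0003,0,0,0],[-0.0048,0,0.0008,0,0,0],[-0.0072,0,0.0015,0,0,0]]}}

```text
clock: 27.3
tool_pos: [0.5381, -0.0981, 0.2046]
eef_rot: [0.995, 0.104, 0.001, -0.007]
contact_force: [0.7, 0.7, 0.8]
opening: 0.005
```

Request:
{"method": "carry_out", "body": {"commands": [[-0.0023,0,0.0009,0,0,0],[-0.0045,0,0.0019,0,0,0],[-0.0067,0,0.0029,0,0,0]]}}

```text
clock: 27.6
tool_pos: [0.5315, -0.0995, 0.2017]
eef_rot: [0.995, 0.104, 0.001, -0.007]
contact_force: [0.9, -0.4, 1.8]
opening: 0.006
```

Run:
```python
from h import *
s,p,q=look('30')
```

```text
t 27.6 pos [ 0.5315 -0.0995  0.2017] q [ 0.9946  0.1037  0.001  -0.0071] F [ 0.89 -0.41  1.83] M [ 0.03 -0.19 -0.02] op 0.006
case [ -4.4  -0.3 201.7] tilt [ 0.003  0.014 -1.   ]
```

View pics/z30.png

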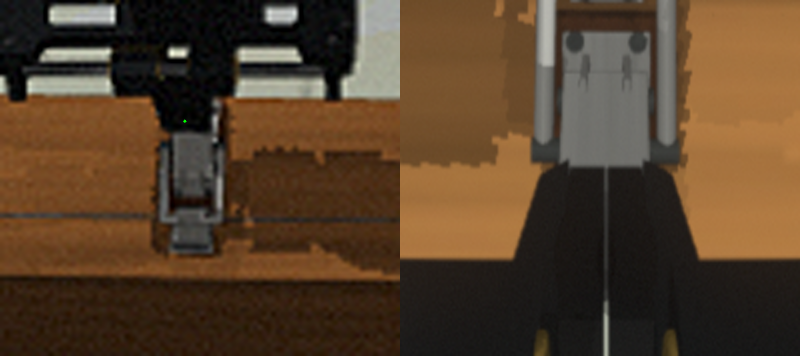

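Working: the lever is going over and the seam is closing. I continue along the arc.

Request:
{"method": "carry_out", "body": {"commands": [[-0.002,0,0.0013,0,0,0],[-0.004,0,0.0027,0,0,0],[-0.006,0,0.0041,0,0,0]]}}

```text
clock: 28.0
tool_pos: [0.5254, -0.1007, 0.1974]
eef_rot: [0.995, 0.104, 0.001, -0.007]
contact_force: [0.6, 0.1, 2.4]
opening: 0.004
```

Request:
{"method": "carry_out", "body": {"commands": [[-0.0017,0,0.0017,0,0,0],[-0.0034,0,0.0035,0,0,0],[-0.005,0,0.0053,0,0,0]]}}

```text
clock: 28.3
tool_pos: [0.5203, -0.1018, 0.1919]
eef_rot: [0.995, 0.104, 0.0, -0.007]
contact_force: [0.0, -0.9, 2.2]
opening: 0.005
```

Request:
{"method": "carry_out", "body": {"commands": [[-0.0013,0,0.002,0,0,0],[-0.0026,0,0.004,0,0,0],[-0.0039,0,0.0061,0,0,0]]}}

```text
clock: 28.6
tool_pos: [0.5166, -0.1024, 0.1857]
eef_rot: [0.995, 0.104, 0.0, -0.007]
contact_force: [-0.3, -0.7, 2.3]
opening: 0.008
```

Run:
```python
from h import *
s,p,q=look('31')
```

```text
t 28.6 pos [ 0.5166 -0.1024  0.1857] q [ 9.946e-01  1.037e-01  5.000e-04 -7.100e-03] F [-0.33 -0.72  2.26] M [-0.09  0.11 -0.01] op 0.008
case [-19.6  -0.3 185.7] tilt [ 0.002  0.014 -1.   ]
```

View pics/z31.png

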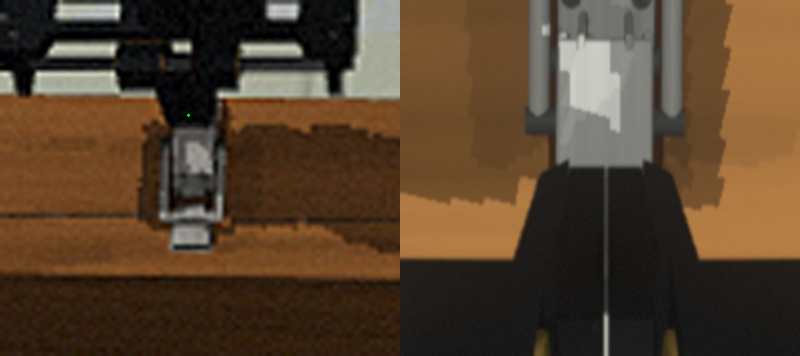

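Request:
{"method": "carry_out", "body": {"commands": [[-0.0007,0,0.0015,0,0,0],[-0.0013,0,0.003,0,0,0]]}}

```text
clock: 28.9
tool_pos: [0.5156, -0.1025, 0.1829]
eef_rot: [0.995, 0.104, 0.001, -0.007]
contact_force: [-0.0, -0.3, -0.1]
opening: 0.007
```

Request:
{"method": "carry_out", "body": {"commands": [[-0.0005,0,0.001,0,0,0],[-0.0008,0,0.002,0,0,0]]}}

```text
clock: 29.1
tool_pos: [0.5148, -0.1027, 0.1809]
eef_rot: [0.995, 0.104, 0.001, -0.007]
contact_force: [-0.4, -0.8, 0.8]
opening: 0.005
```

Request:
{"method": "carry_out", "body": {"commands": [[-0.0002,0,0.001,0,0,0],[-0.0004,0,0.002,0,0,0]]}}

```text
clock: 29.3
tool_pos: [0.5145, -0.1027, 0.179]
eef_rot: [0.995, 0.104, 0.001, -0.007]
contact_force: [0.3, -0.4, 0.1]
opening: 0.006
```

The force has dropped to zero, so the lever has snapped. I retract and look.

Request:
{"method": "carry_out", "body": {"commands": [[0,0,-0.02,0,0,0],[0,0,-0.05,0,0,0],[-0.02,0,-0.09,0,0,0],[-0.04,0,-0.12,0,0,0],[-0.06,0,-0.12,0,0,0],[-0.06,0,-0.12,0,0,0],[-0.06,0,-0.12,0,0,0]]}}

```text
clock: 30.0
tool_pos: [0.456, -0.117, 0.2988]
eef_rot: [0.995, 0.104, 0.001, -0.007]
contact_force: [0.4, 1.1, 0.3]
opening: 0.006
```

Run:
```python
from h import *
s=st();p=snap('wrist','w32');t=snap('scene','s32')
a=cv2.resize(t['img'][150:215,190:290],None,fx=5,fy=5,interpolation=cv2.INTER_CUBIC)
b=cv2.resize(p['img'][60:260,200:360],None,fx=2.5,fy=2.5,interpolation=cv2.INTER_CUBIC)
cv2.imwrite('pics/s32z.png',a);cv2.imwrite('pics/w32z.png',b)
for l in ['keeper','loop_bar','lever_tip','lever_pivot']:
    print(l,[(tocase(a['xyz']).round(1).tolist(),round(a['p'],2)) for a in r.spot_point(p,l)[:2]])
```

```text
t 30.0 pos [ 0.456  -0.117   0.2988] q [ 0.9946  0.1036  0.001  -0.007 ] F [0.39 1.08 0.28] M [ 0.05 -0.01 -0.01] op 0.006
keeper [([30.4, -1.3, 189.6], 0.77), ([-144.6, -91.5, 0.0], 0.19)]
loop_bar [([31.9, 0.2, 192.8], 0.95), ([43.6, -302.4, -1.4], 0.35)]
lever_tip [([-43.2, -0.3, 215.2], 0.57), ([-14.7, 272.9, 2.5], 0.25)]
lever_pivot [([2.2, -0.7, 202.8], 0.6)]
```

View pics/w32z.png

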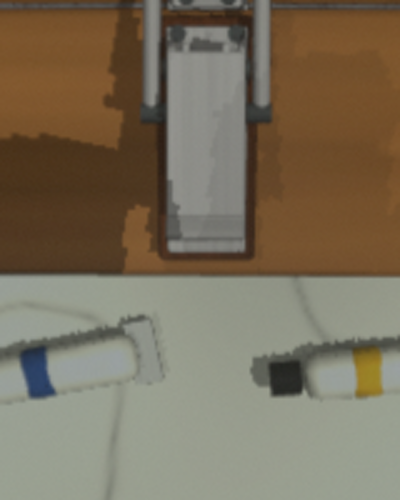

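View pics/s32z.png

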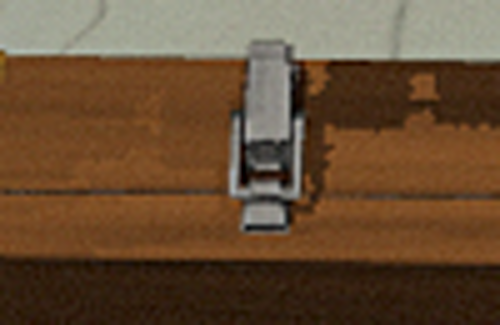

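View pics/w32.png

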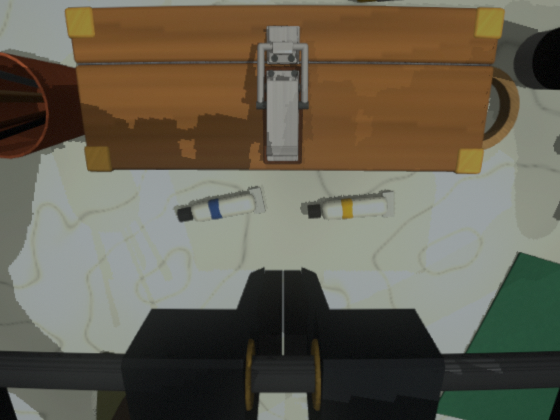

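Run:
```python
from h import *
s=st();p=r.snapshot('wrist');T=Twrist(p,s);q=r.snapshot('scene')
for th in (0,.1,.2,.3,.4):
    c,n=np.cos(th),np.sin(th)
    tip=[2-44*c+6*n,.3,201+44*n+6*c]; pin=[2-12*c-n,.3,201+12*n-c]
    u,v=proj(q,toworld(tip));a=proj(p,toworld(tip),T);b_=proj(p,toworld(pin),T);e=proj(q,toworld(pin))
    print(th,'scene zoom',round((u-190)*5),round((v-150)*5),'wrist zoom row',round((a[1]-60)*2.5),'pin',round((b_[1]-60)*2.5),'width22 px',round(22/1000*377*2.5/ (T[:3,:3].T@(toworld(tip)-T[:3,3]))[2]),'scene pin',round((e[1]-150)*5))
u,v=proj(q,toworld([-62,30,180]));print('caseback scene',(v-150)*5,'wrist',(proj(p,toworld([-62,30,180]),T)[1]-60)*2.5)
g=cv2.imread('pics/w32.png');cv2.imwrite('pics/w32y.png',cv2.resize(g[60:175,240:330],None,fx=6,fy=5,interpolation=cv2.INTER_CUBIC))
```

```text
t 30.3 pos [ 0.4562 -0.1165  0.2984] q [ 9.945e-01  1.041e-01  6.000e-04 -7.500e-03] F [-0.1   0.08  0.14] M [-0.02 -0.01  0.03] op 0.007
0 scene zoom 268 57 wrist zoom row 233 pin 118 width22 px 76 scene pin 118
0.1 scene zoom 268 53 wrist zoom row 233 pin 118 width22 px 77 scene pin 116
0.2 scene zoom 267 51 wrist zoom row 231 pin 118 width22 px 79 scene pin 115
0.3 scene zoom 266 49 wrist zoom row 227 pin 118 width22 px 80 scene pin 114
0.4 scene zoom 266 47 wrist zoom row 222 pin 117 width22 px 81 scene pin 113
caseback scene 56.26671193215586 wrist 280.98023764749666
```

View pics/w32y.png

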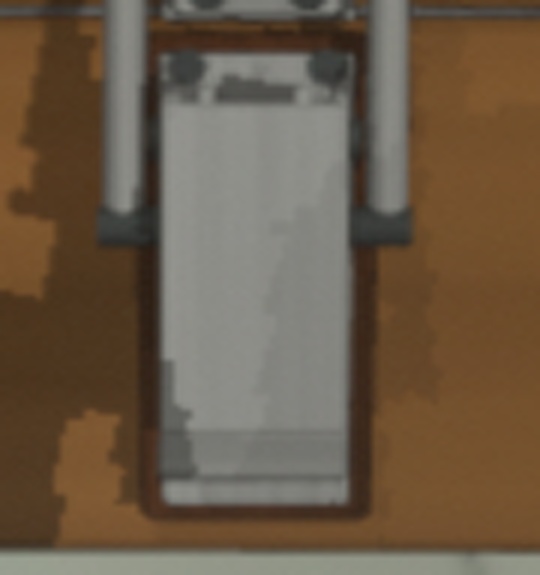

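Run:
```python
from h import *
q=snap('scene','s33');t=snap('top','t33')
a=cv2.resize(q['img'][152:202,225:265],None,fx=10,fy=10,interpolation=cv2.INTER_CUBIC)
b=cv2.resize(t['img'][195:265,310:360],None,fx=8,fy=7,interpolation=cv2.INTER_CUBIC)
cv2.imwrite('pics/st33.png',np.hstack([a,b[:490].repeat(1,0) if b.shape[0]<500 else b[:500]][:1]) if 0 else a);cv2.imwrite('pics/t33z.png',b)
for n,P in dict(plateback=[-50,.3,190],blockback=[-51.5,.3,188],tip0=[-42,.3,207],tip3=[-42,.3,210],tip02=[-40,.3,215.6],back=[-62,.3,180]).items():
    u,v=proj(q,toworld(P));u2,v2=proj(t,toworld(P));print(n,round((u-225)*10),round((v-152)*10),'top',round((u2-310)*8),round((v2-195)*7))
```

```text
plateback 192 107 top 222 421
blockback 193 106 top 222 426
tip0 187 94 top 226 390
tip3 186 87 top 227 389
tip02 184 81 top 229 380
back 197 91 top 226 463
```

View pics/st33.png

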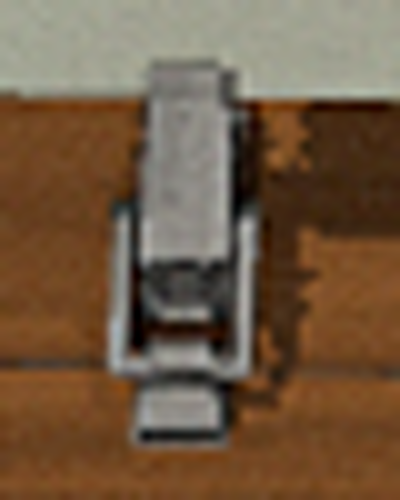

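View pics/t33z.png

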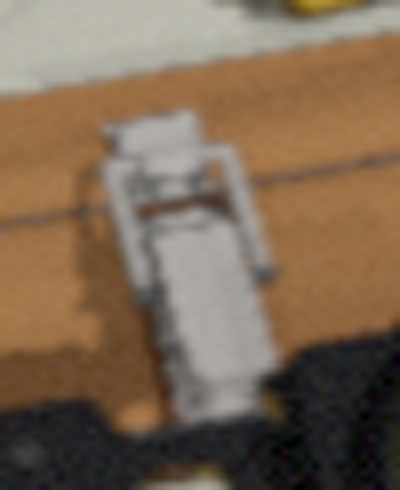

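The pictures leave it open whether the lever is fully flat: in the scene view its bend is at row 162, a few pixels off the flat prediction. I'll check gently by feel.

Request:
{"method": "carry_out", "body": {"commands": [[0.03,-0.001,0,0,0,0],[0.0566,-0.002,0.02,0,0,0],[0.0566,-0.002,0.055,0,0,0],[0.0566,-0.002,0.085,0,0,0],[0.0566,-0.002,0.1,0,0,0],[0.0566,-0.002,0.108,0,0,0],[0.0566,-0.002,0.114,0,0,0],[0.0566,-0.002,0.114,0,0,0]]}}

```text
clock: 31.3
tool_pos: [0.5109, -0.1016, 0.1851]
eef_rot: [0.995, 0.104, 0.001, -0.007]
contact_force: [-0.5, -0.2, -1.1]
opening: 0.005
```

Request:
{"method": "carry_out", "body": {"commands": [[0,0,0.001,0,0,0],[0,0,0.002,0,0,0],[0,0,0.003,0,0,0]]}}

```text
clock: 31.6
tool_pos: [0.5112, -0.1016, 0.1826]
eef_rot: [0.995, 0.104, 0.001, -0.007]
contact_force: [-0.7, 0.6, 0.6]
opening: 0.004
```

Request:
{"method": "carry_out", "body": {"commands": [[0,0,0.001,0,0,0],[0,0,0.002,0,0,0]]}}

```text
clock: 31.8
tool_pos: [0.5109, -0.1016, 0.1802]
eef_rot: [0.995, 0.104, 0.001, -0.007]
contact_force: [-0.4, -0.0, -1.2]
opening: 0.006
```

Request:
{"method": "carry_out", "body": {"commands": [[0,0,0.001,0,0,0],[0,0,0.002,0,0,0]]}}

```text
clock: 32.0
tool_pos: [0.5108, -0.1015, 0.178]
eef_rot: [0.995, 0.104, 0.001, -0.007]
contact_force: [-0.1, 0.9, -0.9]
opening: 0.002
```

Request:
{"method": "carry_out", "body": {"commands": [[0,0,0.001,0,0,0],[0,0,0.0015,0,0,0]]}}

```text
clock: 32.2
tool_pos: [0.5108, -0.1014, 0.1764]
eef_rot: [0.995, 0.104, 0.001, -0.007]
contact_force: [0.3, 0.2, -0.2]
opening: 0.007
```

Request:
{"method": "carry_out", "body": {"commands": [[0,0,0.001,0,0,0],[0,0,0.0015,0,0,0]]}}

```text
clock: 32.4
tool_pos: [0.5108, -0.1014, 0.175]
eef_rot: [0.995, 0.104, 0.001, -0.007]
contact_force: [-0.7, -0.6, -0.4]
opening: 0.007
```

Request:
{"method": "carry_out", "body": {"commands": [[0,0,0.0008,0,0,0],[0,0,0.0015,0,0,0]]}}

```text
clock: 32.6
tool_pos: [0.5108, -0.1014, 0.1735]
eef_rot: [0.995, 0.104, 0.001, -0.007]
contact_force: [0.1, 0.4, 0.1]
opening: 0.008
```

Request:
{"method": "carry_out", "body": {"commands": [[0,0,0.0008,0,0,0],[0,0,0.0015,0,0,0]]}}

```text
clock: 32.8
tool_pos: [0.5108, -0.1014, 0.1722]
eef_rot: [0.995, 0.104, 0.001, -0.007]
contact_force: [-1.1, -0.3, 7.8]
opening: 0.006
```

Stiff contact at TCP z ≈ 0.173. With the ~34 mm tip offset that is 207 mm, the closed lever's face height, so the lever is flat on its rest. I retract.

Request:
{"method": "carry_out", "body": {"commands": [[0,0,-0.01,0,0,0],[0,0,-0.04,0,0,0],[-0.03,0,-0.09,0,0,0],[-0.06,0,-0.12,0,0,0],[-0.06,0,-0.12,0,0,0],[-0.06,0,-0.12,0,0,0]]}}

```text
clock: 33.4
tool_pos: [0.4524, -0.1159, 0.293]
eef_rot: [0.995, 0.103, 0.002, -0.006]
contact_force: [-0.5, -0.1, -0.8]
opening: 0.005
```

Run:
```python
from h import *
s=st();p=snap('wrist','w34');q=snap('scene','s34')
cv2.imwrite('pics/f34.png',np.hstack([cv2.resize(p['img'][0:170,220:340],(360,510)),cv2.resize(q['img'][145:245,170:260],(440,510))]))
```

```text
t 33.4 pos [ 0.4524 -0.1159  0.293 ] q [ 0.9946  0.1032  0.002  -0.0064] F [-0.46 -0.07 -0.78] M [-0.03  0.01  0.03] op 0.005
```

View pics/f34.png

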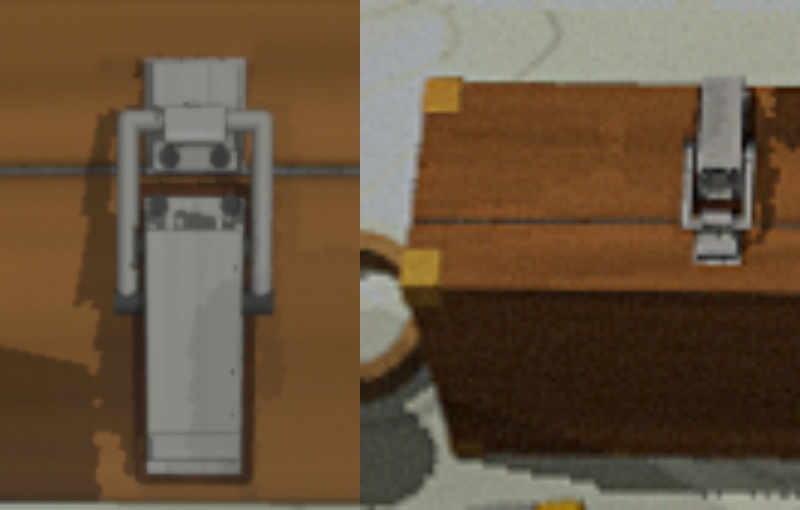

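The wrist view at left shows the bar under the keeper's lip, with the lip covering its middle at (195,120). The lever lies flat towards the back and the seam at row 170 is a thin line. The gripper is clear.

```bash
python3 -c "
from plant import r
print(r.finish_job())"
```

```text
the job is handed in; nothing more can be done
None
```

The draw latch is fastened and the job is handed in; no verdict was reported.

**What I did:** I gripped the loop across its legs and lowered the bar into the keeper's mouth until I felt the floor (about 5 N). Then I drew it back under the lip to the post and let go. With the shut fingers I pushed the lever over at about 2–2.5 N measured, until the force dropped to zero as it snapped over centre.

**Last checks:**
- **Bar:** the final wrist picture shows the keeper's lip covering the middle of the bar.
- **Lever:** a light press on it met stiff contact at about 207 mm, the closed lever's face height. That contact reached 7.8 N, below the 40 N limit.
- **Lid:** the seam is a thin closed line. I could not read the lid's angle or how far it squeezes its seal directly.
- **Clear of everything:** the gripper was retracted and the force readings were back to noise.

**What failed or disagreed:**
- **Fingertip position:** both cameras showed the fingertips about 30–34 mm behind the reported TCP. My first grip closed above the loop without touching it.
- **Tilt limit:** the first approach tilt ran up against a wrist joint limit, so I used a smaller one.
- **Lever height:** picture estimates put the lever about 0.1–0.2 rad high. I relied on the touch check instead, which takes its height from the same tip offset.
- **Lid dragged:** the bar appears to have dragged the lid about 2 mm towards shut while I drew it in.

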